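# Close up the nail tiles and tape the row

### The arm

A 6-joint arm with a two-finger parallel gripper is mounted at the origin on the work surface. World frame = base frame: x ahead of the robot, y to its left, z up, the work surface at z = 0. Lengths are in m, angles in rad, forces in N, time in s.
With the tool pointing down it reaches from about 0.425 to 0.95 m from the base axis. Payload 14.7 kg.
Tool frame: the origin (TCP) lies on the centre line of the jaws, within the pads' length; the fingertips stand 11 mm ahead of it and the grasp point (between the pads) lies 8 mm behind it (robot.nose_length is the distance from the TCP to the fingertips, in m); z points along the fingers, y is the line along which they close (so a half turn about z gives the same grasp; the last joint's range is limited). The gripper opens to 85 mm and grips with 20 to 120 N. Pads are 22 mm wide; open, the fingers measure 114 mm over their backs; the gripper's body (76 mm by 85 mm) begins 54 mm behind the grasp point. The pads swing forward as they close: fully open they stand 13 mm farther back than shut.
Start: joints at [-1.384, 0.48, 1.596, -0, 1.065, -0.047], TCP at [0.151, -0.632, 0.242] pointing down, gripper open.
Joint ranges: [-2.75, 2.75], [-0.82, 2.05], [0.23, 2.67], [-1.56, 4.7], [0.09, 2.69], [-2.92, 2.92]. Speed limits (rad/s): [1.89, 1.89, 2.39, 3.01, 3.01, 3.01].

### API

Orientations are given as a unit quaternion [x, y, z, w].
In Python, from plant import robot gives the robot as it stands.
- The arm moves only by the shell command python3 -m jog 'ROWS' [OPENING]. ROWS is JSON, a list that holds one entry, the list of rows, each a list of 6 numbers: the shift along the tool's x, y, z in mm, then the turn, a rotation vector about the tool's x, y, z in rad. A call has exactly 5 rows; each row is the pose to reach, as a shift and turn from the pose commanded when the call began, along the tool's axes at that moment; what a row does not reach only later rows make up. A row lasts 1/8 s, in which the tool goes at most 62.5 mm and 10.7 degrees, less where a joint would pass 70% of its speed; a pose out of reach is approached as far as the arm can. A call with a gripper value outside its range is refused whole. OPENING is the closure in counts, from 0 (fully open) to 255 (shut), set as the call begins (- or left out, the last holds). The fingers move at their own pace and stop on an object; the grip force is fixed at half the most. Time passes only in rows, so rows that repeat a pose let the fingers close, or fill a call up. It gives the time, the measured TCP pose, the force, the opening and the grip force at its end, in the units of the state.
- robot.sense(): the state, without advancing time (a new reading comes with each control period).
- robot.grab_frame(name): name is "scene" or "top"; returns the picture (420x560x3 uint8, red, green, blue); there is no depth.
- robot.get_calibration(name): a dict with "fx", "fy", "cx", "cy" (pixels), "R" (3x3) and "t" (3): a world point X has camera coordinates R X + t. Camera axes: x right, y down, z forward; pixel columns grow to the right and rows downward; lengths in m; the calibration is good to about 2 mm. A picture is of the moment at which its call begins. get_calibration takes no time and is no camera call.
- robot.sign_off(): hands the job in; it is judged then, once.
Trained networks look in the newest picture that a camera, given by its name, has taken for a name from the list of things; names that differ only in an ending like _2 or _b are one class to them, and where a whole thing is asked for, a point or a joint stands for the part that bears it (a point fixed in the world has none). Each returns a list of dicts, best first, with "score" (0 to 1); they miss things now and then, are a little off and sometimes report something else, mostly with a low value. They report only what shows in the picture. A call takes as long as a camera call. They do not tell look-alikes from the thing itself.
- robot.search_frame(target, camera): "position" ([x, y, z] in m, in the coordinates of the camera as it stood for that picture, good to about 4 mm: the middle of the surface that is visible of it).
- robot.landmark_of(target, camera): "position" ([x, y, z] in m, in the coordinates of the camera as it stood for that picture, good to about 4 mm: a listed point, or the origin of a listed thing).
The state is a dict: "t": time; "joints": joint angles; "joint_vel": joint speeds; "tau": joint torques, N m; "tcp_pos": TCP position; "orientation": TCP orientation; "wrist_force": force on the tool from outside, world axes, zero at the start; "wrist_torque": the same for the moment, N m; "grip_width": opening from 0.0 (shut) to 1.0 (fully open); "finger_force": force on a finger pad.
Only numpy, scipy, OpenCV 4.12 (cv2) and the standard library are available. Lean on these libraries where they do the work, as an engineer would, in place of code of your own. Each camera call takes 0.05 s, during which the arm holds its last target. There are 200 camera calls.

### The job

On the bamboo board, slide the press-on nail tiles from the back into the lane behind the front rail, biggest against the end stop and each next smaller one touching it, without lifting any off the board because their polish is still soft. Then measure the row for its cover strip: hook the tape measure over the edge of the board's front ledge at the stop end, back the case away along the ledge, square to that edge, until its mouth is level with the end of the row, set it down and press the lock. Leave the tape standing there hooked and locked for me to read, and leave the other things alone.

Things in the scene. Friction and masses are not known exactly. Their poses are not given: they have to be found in the camera images.
- board: fixed bamboo display board, 258 x 340 mm, 20 mm thick, on the sill; origin at the centre of its underside, z up, +x to its back (away from the robot), +y to its left end with the end stop (y 160 to 170 mm, 12 mm high, behind the ledge). From the front: ledge x -129 to -53 for the tape; front rail, 4 mm high, x -53 to -47; lane x -47 to -7; open sliding floor; back rail, 4 mm high, x 123 to 129
- lane_stop (a point): point on the board's floor (20 mm above the sill) at the end stop's face, mid-lane; axes as the board's. A tile against stop and front rail has its centre at x 0, y minus half its length, z 11 mm from here; the row grows in -y. Behind the lane lies open floor for sliding (x 20 to 102 from here), then the waiting tiles (centres near x 122). A rail 4 mm high at the right end, y -324
- hook_edge (a point): point on the top edge of the board's left end face, in the middle of the ledge; axes as the board's. The tape's hook goes over this edge, outside (+y), and bears on the end face. It lies 10 mm further in +y than lane_stop and 64 mm in front (-x). The ledge is 76 mm wide and has no rail at its ends
- tile1_center (a point): centre (half-way up) of the longest nail tile, a white ceramic block 60 mm long along the row (its y), 40 mm deep (x), 22 mm high, 140 g, with a dummy nail on top that stands 5 mm proud; axes as the board's when it lies square. It may be absent (None)
- tile2_center (a point): centre (half-way up) of the second longest nail tile, a white ceramic block 52 mm long along the row (its y), 40 mm deep (x), 22 mm high, 140 g, with a dummy nail on top that stands 5 mm proud; axes as the board's when it lies square. It may be absent (None)
- tile3_center (a point): centre (half-way up) of the middle-sized nail tile, a white ceramic block 44 mm long along the row (its y), 40 mm deep (x), 22 mm high, 140 g, with a dummy nail on top that stands 5 mm proud; axes as the board's when it lies square. It may be absent (None)
- tile4_center (a point): centre (half-way up) of the second shortest nail tile, a white ceramic block 36 mm long along the row (its y), 40 mm deep (x), 22 mm high, 140 g, with a dummy nail on top that stands 5 mm proud; axes as the board's when it lies square. It may be absent (None)
- tile5_center (a point): centre (half-way up) of the shortest nail tile, a white ceramic block 28 mm long along the row (its y), 40 mm deep (x), 22 mm high, 140 g, with a dummy nail on top that stands 5 mm proud; axes as the board's when it lies square. It may be absent (None)
- tape_center (a point): centre of the tape measure's case, half-way up (33 mm above its underside). The loose case stands upright, 76 mm long (x), 40 mm thick (y, the grip), 64 mm high to its top, 400 g; its +x points out of the mouth along the blade. Its rubber foot holds it against the blade's spring wherever it is set down; draw it out lifted 2 to 3 mm, as the foot grips and tips the case if dragged
- tape: the same case; origin at the centre of its underside
- tape_mouth (a point): bottom edge of the case's front face, in the middle, where the blade comes out: 38 mm in front of the case's centre, at the level of its underside
- tape_hook (a point): inner face of the steel hook plate (20 mm wide, 13 mm high) at the blade's end, mid-plate. Drawn in, it is 0.5 mm in front of the mouth. The plate slides freely up and down on the blade's end by 9.5 mm: on a flat surface the hook's lower end is level with the case's underside, beyond an edge it drops 9 mm below it
- blade (a joint): how far the blade is drawn out, m: 0 drawn in, 0.24 at most; it equals the distance from mouth to hook's inner face less 0.5 mm. A spring pulls it in with 1.25 N (in) to 1.85 N (out)
- lock (a joint): angle of the black rocker on top of the case, rad: 0 unlocked (its front end, towards the mouth, sticks up), 0.27 locked (about level). It stays where it is put; pressing its rear end down unlocks. While the case is set down, hook and rubber foot hold the drawn length
- lock_pad (a point): top face of the rocker's front half, where it is pressed straight down with about 4 to 9 N to lock (moves down about 4 mm): 15 mm in front of the case's centre, 77 mm above its underside when unlocked; the pad is 44 mm long, 22 mm wide, its middle 2 mm behind the case's centre and 72 mm above the underside
- dish: white ceramic dish, 90 mm wide, 30 mm high, on the tray; leave alone
- pusher: stainless cuticle pusher, 135 mm long, on the tray; leave alone
- rest: purple silicone finger rest, 70 x 110 x 30 mm, on the sill; leave alone
- buffer: white buffing block, 28 x 95 x 28 mm, on the sill in front of the tray; leave alone
- tray: fixed slate-grey tray at the left, 340 x 240 mm, rim 20 mm high, with the bamboo rack of five polish bottles (112 mm high) on its far part; leave alone
Mind the look-alikes: they are no part of the job. Leave any black or turquoise look-alike of the part that bears tile3_center alone. What is shaped like the part that bears tile1_center but purple is not meant.

How it is judged:
By the outcome, as a careful person would: the job done as asked, in the order asked, and still so for the second after the job is handed in, with the robot touching nothing.
Of tile1, tile2, tile3, tile4, tile5 only 3 to 5 are there at a start; the rules pass over those that are not, and their reading is None.
At some moment in a run one of tile1, tile2, tile3, tile4, tile5 may be knocked a few centimetres aside while the robot is not near it.
Once in a run the grip may slacken for a moment while it holds something.
It also fails if it takes over 210 s, if anything falls off the work surface, if the arm or the gripper's body presses on something with over 40 N, if the wrist force passes 120 N, or if a joint passes its speed limit or range.

## Working session

There is one attempt and no reset: what is moved stays moved. The work goes in short steps, Python scripts to look and compute and a shell command to move; the robot and the scene stay as the last step left them, time stands still between calls to the robot, and variables do not carry over. Pictures are saved under pics/ and viewed, at most 14 in all, crops included, and the job is handed in when it is done.

```bash
ls; mkdir -p pics; cat > h.py <<'E'
from plant import robot
import numpy as np, cv2
def cal(n):
    c=robot.get_calibration(n); return c,np.array(c["R"]),np.array(c["t"])
def w(n,p):
    c,R,t=cal(n); return R.T@(np.array(p)-t)
def px(n,X):
    c,R,t=cal(n); p=R@np.array(X)+t; return np.array([c["fx"]*p[0]/p[2]+c["cx"],c["fy"]*p[1]/p[2]+c["cy"]])
def ray(n,u,v,z):
    c,R,t=cal(n); d=R.T@np.array([(u-c["cx"])/c["fx"],(v-c["cy"])/c["fy"],1]); o=-R.T@t
    return o+d*(z-o[2])/d[2]
def snap(n,f=None):
    im=robot.grab_frame(n)
    if f: cv2.imwrite("pics/"+f,im[:,:,::-1])
    return im
def look(t,n,k=3):
    r=robot.landmark_of(t,n)
    return [(round(float(d["score"]),2),w(n,d["position"]).round(4).tolist(),px(n,w(n,d["position"])).round().tolist()) for d in r[:k]]
E
python3 - <<'E'
from h import *
a=snap("scene"); b=snap("top"); 
cv2.imwrite("pics/a.png",a[:,:,::-1]); cv2.imwrite("pics/b.png",b[:,:,::-1])
for n in("scene","top"):
  c,R,t=cal(n); print(n,(-R.T@t).round(3),R.round(2).tolist(),c["fx"])
  for k in["board","lane_stop","hook_edge","tile1_center","tile2_center","tile3_center","tile4_center","tile5_center","tape_center","tape_mouth","lock_pad"]:
    print(k,look(k,n))
s=robot.sense();print(s["t"],s["tcp_pos"],s["orientation"],robot.nose_length)
E
```

```text
pics
scene [ 1.224 -0.616  1.13 ] [[0.72, 0.69, 0.02], [0.52, -0.52, -0.68], [-0.46, 0.5, -0.74]] 537.6316481347496
board [(0.55, [0.586, -0.0301, 0.0011], [252.0, 263.0]), (0.25, [0.3928, 0.2986, 0.0018], [284.0, 168.0])]
lane_stop [(0.97, [0.56, 0.1357, 0.0207], [288.0, 220.0])]
hook_edge [(0.56, [0.4985, 0.1443, 0.02], [274.0, 207.0])]
tile1_center [(0.89, [0.7967, -0.2419, 0.0094], [249.0, 367.0]), (0.78, [0.6757, -0.1491, 0.031], [242.0, 305.0]), (0.42, [0.3903, 0.2975, 0.0026], [284.0, 168.0])]
tile2_center []
tile3_center [(0.67, [0.6816, -0.0916, 0.0322], [260.0, 292.0]), (0.6, [0.7939, -0.0342, 0.0117], [310.0, 309.0]), (0.6, [0.7991, 0.0745, 0.0126], [340.0, 284.0])]
tile4_center [(0.46, [0.5015, -0.3518, 0.0338], [128.0, 312.0])]
tile5_center [(0.66, [0.683, 0.0922, 0.0348], [311.0, 250.0]), (0.65, [0.5016, -0.3545, 0.0338], [127.0, 313.0])]
tape_center [(0.63, [0.5043, -0.355, 0.0333], [128.0, 314.0])]
tape_mouth [(0.77, [0.4668, -0.3388, 0.0017], [127.0, 307.0])]
lock_pad [(0.71, [0.4899, -0.3508, 0.0763], [122.0, 299.0]), (0.3, [0.5005, -0.3523, 0.036], [128.0, 311.0])]
[... 608 characters left out ...]
71.0])]
tile3_center [(0.74, [0.7886, -0.0331, 0.0163], [321.0, 133.0]), (0.72, [0.6784, -0.0925, 0.0311], [344.0, 170.0]), (0.7, [0.7997, 0.0756, 0.014], [282.0, 131.0])]
tile4_center []
tile5_center [(0.71, [0.685, 0.0961, 0.0346], [276.0, 169.0]), (0.52, [0.5044, -0.359, 0.0337], [445.0, 230.0]), (0.45, [0.4674, -0.3357, -0.0026], [433.0, 244.0])]
tape_center [(0.65, [0.5036, -0.3547, 0.0343], [443.0, 230.0]), (0.55, [0.6831, 0.0954, 0.0354], [276.0, 170.0])]
tape_mouth [(0.56, [0.4688, -0.3378, 0.0002], [434.0, 244.0])]
lock_pad [(0.48, [0.4915, -0.3496, 0.0742], [446.0, 234.0])]
1.2 [ 0.15062406 -0.63230119  0.24229408] [9.93172506e-01 1.16654934e-01 6.32873543e-06 3.03044501e-06] 0.011
```

View pics/a.png

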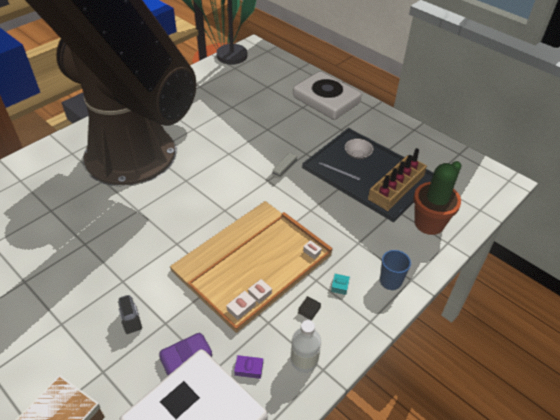

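View pics/b.png

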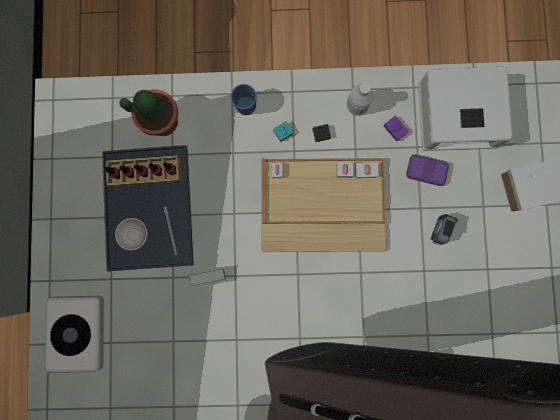

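The scene view shows three white tiles on the board at (239,304), (260,291) and (312,249). The look-alikes are turquoise (341,284), black (310,308) and purple (249,367), all off the board. The tape is at (128,314). Next is one close crop to check tile sizes and the board's edges.

```bash
python3 - <<'E'
import cv2
b=cv2.imread("pics/b.png")[150:255,255:395]
cv2.imwrite("pics/b2.png",cv2.resize(b,None,fx=5.6,fy=5.6,interpolation=cv2.INTER_CUBIC))
E
```

```text
(no output)
```

View pics/b2.png

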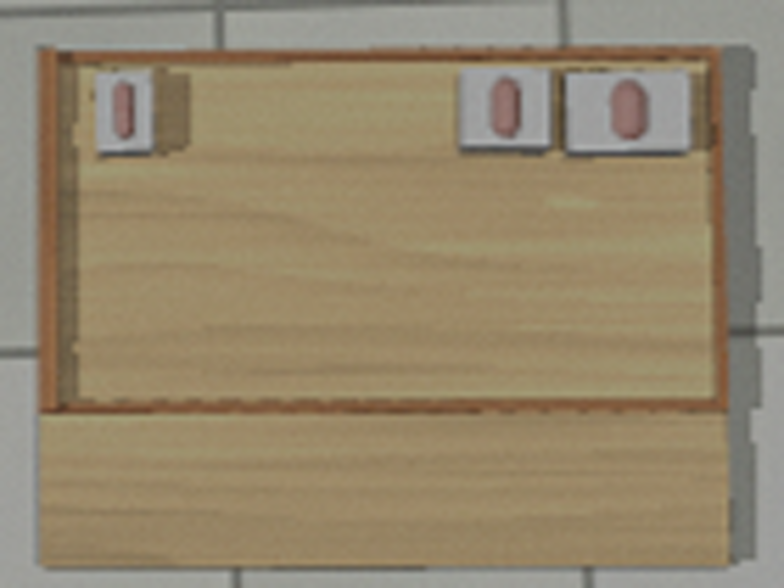

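Crop confirms: three tiles, widths about 126, 90 and 57 crop px, which is 60, 44 and 28 mm. These are tile1 (628,110), tile3 (505,110) and tile5 (124,110), so row order is tile1, tile3, tile5 (132 mm). Now I'll work out the board and tile poses.

```bash
python3 - <<'E'
from h import *
def q(u,v,z): return (ray("top",255+(u+.5)/5.6-.5,150+(v+.5)/5.6-.5,z)*1000).round(1)[:2]
print("ledge FL,FR",q(38,566,.02),q(729,567,.02))
print("frontrail front L,R (z24)",q(45,413,.024),q(727,412,.024))
print("stop top outer/back, stop inner",q(38,48,.032),q(57,220,.032), "backR z24",q(720,46,.024))
for n,(a,b,c,d) in dict(t1=(566,690,70,152),t3=(459,549,68,150),t5=(96,153,70,153)).items():
  A=q(a,c,.042);B=q(b,d,.042);print(n,A,B,(A+B)/2)
for k in["tape_center","tape_mouth","tape_hook","lock_pad"]:print(k,look(k,"scene"))
E
```

```text
ledge FL,FR [461.4 142.7] [ 452.  -196.1]
frontrail front L,R (z24) [536.6 137.3] [ 527.8 -198.1]
stop top outer/back, stop inner [718.3 136.1] [631.6 128.7] backR z24 [ 710.4 -203.4]
t1 [ 697.2 -124.1] [ 654.6 -182.8] [ 675.9  -153.45]
t3 [699.9 -71.6] [ 657.7 -114.1] [678.8  -92.85]
t5 [704.4 107.2] [662.1  80.2] [683.25  93.7 ]
tape_center [(0.63, [0.5043, -0.355, 0.0333], [128.0, 314.0])]
tape_mouth [(0.77, [0.4668, -0.3388, 0.0017], [127.0, 307.0])]
tape_hook []
lock_pad [(0.71, [0.4899, -0.3508, 0.0763], [122.0, 299.0]), (0.3, [0.5005, -0.3523, 0.036], [128.0, 311.0])]
```

```bash
cat >> h.py <<'E'
from scipy.spatial.transform import Rotation as Ro
O=np.array([585.6,-30.2]); YAW=-1.55
def b2w(bx,by):
    c,s=np.cos(np.radians(YAW)),np.sin(np.radians(YAW)); return O+np.array([c*bx-s*by,s*bx+c*by])
def w2b(x,y):
    c,s=np.cos(np.radians(YAW)),np.sin(np.radians(YAW)); d=np.array([x,y])-O; return np.array([c*d[0]+s*d[1],-s*d[0]+c*d[1]])
def delta(x,y,z,ydir):
    "tool-frame shift(mm), rotvec to world pose (mm, deg), tool down"
    s=robot.sense(); R0=Ro.from_quat(s["orientation"]); a=np.radians(ydir)
    Y=np.array([np.cos(a),np.sin(a),0]);Z=np.array([0,0,-1.]);X=np.cross(Y,Z)
    R1=Ro.from_matrix(np.c_[X,Y,Z]); d=np.array([x,y,z])-np.array(s["tcp_pos"])*1000
    return R0.inv().apply(d).round(1).tolist(),(R0.inv()*R1).as_rotvec().round(4).tolist()
def st():
    s=robot.sense();p=np.array(s["tcp_pos"])*1000
    print("t",round(s["t"],2),"w",p.round(1),"b",w2b(p[0],p[1]).round(1),"F",np.round(s["wrist_force"],1),"g",round(85*s["grip_width"],1),np.round(s["finger_force"],1))
E
python3 - <<'E'
from h import *
print(delta(676,-153.5,150,YAW)); st()
E
```

```text
([622.0, -344.1, 92.3], [0.0001, 0.0, -1.31])
t 1.4 w [ 150.6 -632.3  242.3] b [-418.5 -613.7] F [ 0.  -0.2  0.3] g 85.3 0.0
```

```bash
python3 -m jog '[[[50,-28,8,0,0,-0.1],[100,-56,16,0,0,-0.28],[150,-84,24,0,0,-0.46],[200,-112,32,0,0,-0.64],[250,-140,40,0,0,-0.8]]]' 0; python3 - <<'E'
from h import *
print(delta(676,-153.5,150,YAW)); st()
E
```

```text
t: 2.02
tcp_pos: [0.3626, -0.4369, 0.2023]
orientation: [0.868, 0.497, 0.0, 0.0]
wrist_force: [0.9, -0.9, -0.4]
grip_width: 1.003
finger_force: 0.0
([403.2, 126.4, 52.3], [0.0005, 0.0003, -0.5045])
t 2.02 w [ 362.6 -436.9  202.3] b [-211.9 -412.6] F [ 0.9 -0.9 -0.4] g 85.3 0.0
```

```bash
python3 -m jog '[[[50,16,7,0,0,-0.1],[105,32,14,0,0,-0.24],[160,48,21,0,0,-0.38],[215,66,28,0,0,-0.5],[265,82,33,0,0,-0.51]]]' >/dev/null;  python3 - <<'E'
from h import *
print(delta(676,-153.5,150,YAW)); st()
E
```

```text
([99.9, 104.8, 19.1], [0.0001, 0.0001, 0.0027])
t 2.65 w [ 568.8 -250.9  169.1] b [ -10.8 -221. ] F [ 0.6 -1.4 -0. ] g 85.0 0.0
```

```bash
python3 -m jog '[[[35,36,10,0,0,0],[70,72,19,0,0,0.0027],[100,105,19,0,0,0.0027],[100,105,19,0,0,0.0027],[100,105,19,0,0,0.0027]]]' >/dev/null;  python3 -m jog '[[[0,0,30,0,0,0],[0,0,60,0,0,0],[0,0,90,0,0,0],[0,0,105,0,0,0],[0,0,113,0,0,0]]]' >/dev/null; python3 - <<'E'
from h import *
print(delta(676,-153.5,37,YAW)); st(); snap("scene","c.png")
b=cv2.imread("pics/c.png")[215:345,150:350]
cv2.imwrite("pics/c2.png",cv2.resize(b,None,fx=4,fy=4,interpolation=cv2.INTER_CUBIC))
E
```

```text
([2.5, 1.3, 0.0], [-0.0005, -0.0001, -0.0035])
t 3.9 w [ 674.6 -155.9   37. ] b [  92.4 -123.3] F [ 0.8 -0.3  0.1] g 85.1 0.0
```

View pics/c2.png

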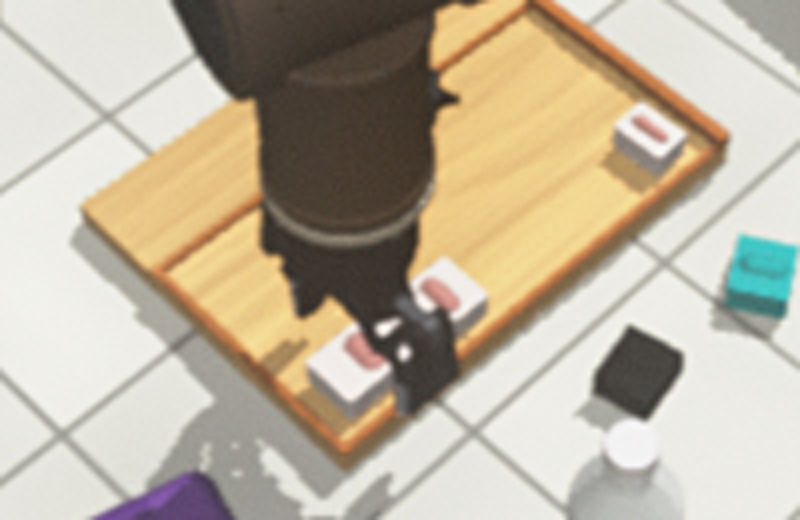

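The gripper straddles tile1 at crop (400,350), centred on it and clear of tile3 (445,290). Closing.

```bash
python3 -m jog '[[[0,0,0,0,0,0],[0,0,0,0,0,0],[0,0,0,0,0,0],[0,0,0,0,0,0],[0,0,0,0,0,0]]]' 255;python3 - <<'E'
from h import *
st()
E
```

```text
t: 4.58
tcp_pos: [0.6756, -0.1554, 0.0384]
orientation: [0.717, 0.697, 0.0, 0.001]
wrist_force: [-1.3, 0.5, 7.0]
grip_width: 0.454
finger_force: 60.9
t 4.58 w [ 675.6 -155.4   38.4] b [  93.4 -122.8] F [-1.3  0.5  7. ] g 38.6 60.9
```

```bash
python3 -m jog '[[[0,-10,0,0,0,0],[0,-28,0,0,0,0],[0,-46,0,0,0,0],[0,-60,0,0,0,0],[0,-70,0,0,0,0]]]'|grep -E "force|pos"; python3 -m jog '[[[0,-12,0,0,0,0],[0,-24,0,0,0,0],[0,-34,0,0,0,0],[0,-40,0,0,0,0],[0,-40,0,0,0,0]]]' >/dev/null;python3 - <<'E'
from h import *
st();print(delta(*b2w(-19,60),38,YAW))
E
```

```text
tcp_pos: [0.6056, -0.1535, 0.0384]
wrist_force: [3.9, -0.4, 5.9]
finger_force: 61.1
t 5.83 w [ 565.4 -152.4   38.4] b [ -16.9 -122.7] F [-2.3 -0.5 11. ] g 38.2 61.9
([182.7, -2.6, 0.3], [0.0018, 0.0006, -0.0026])
```

```bash
python3 -m jog '[[[12,0,0,0,0,0],[34,0,0,0,0,0],[58,0,0,0,0,0],[82,0,0,0,0,0],[105,0,0,0,0,0]]]'|grep -E "force|pos"; python3 -m jog '[[[24,0,0,0,0,0],[48,0,0,0,0,0],[72,0,0,0,0,0],[96,0,0,0,0,0],[115,0,0,0,0,0]]]' >/dev/null; python3 -m jog '[[[8,0,0,0,0,0],[13,0,0,0,0,0],[13,0,0,0,0,0],[13,0,0,0,0,0],[13,0,0,0,0,0]]]' >/dev/null;python3 - <<'E'
from h import *
st();print(delta(*b2w(-17,128),38,YAW)); snap("scene","d.png")
for k in "tile1_center","lane_stop":print(k,look(k,"scene"))
E
```

```text
tcp_pos: [0.569, -0.0469, 0.0384]
wrist_force: [0.1, -5.4, 11.0]
finger_force: 61.8
t 7.7 w [572.7  81.3  38.4] b [-16.  111.1] F [-0.2  6.  11.1] g 38.3 61.9
([16.9, -1.1, 0.4], [0.002, -0.0006, -0.0026])
tile1_center [(0.84, [0.7989, -0.2411, 0.0092], [250.0, 368.0]), (0.7, [0.5765, 0.0856, 0.0339], [280.0, 230.0])]
lane_stop [(0.91, [0.5595, 0.1345, 0.0207], [287.0, 220.0]), (0.41, [0.4878, -0.3461, 0.0766], [123.0, 297.0])]
```

```bash
python3 -m jog '[[[3,0,0,0,0,0],[6,0,0,0,0,0],[9,0,0,0,0,0],[12,0,0,0,0,0],[14,0,0,0,0,0]]]'|grep -E "force|pos"; for i in 1; do python3 -m jog '[[[1,0,0,0,0,0],[2,0,0,0,0,0],[2,0,0,0,0,0],[2,0,0,0,0,0],[2,0,0,0,0,0]]]' | grep -E "force|pos"; python3 -m jog '[[[1,0,0,0,0,0],[2,0,0,0,0,0],[2,0,0,0,0,0],[2,0,0,0,0,0],[2,0,0,0,0,0]]]'| grep -E "force|pos"; done;python3 - <<'E'
from h import *
st()
E
```

```text
tcp_pos: [0.573, 0.0945, 0.0384]
wrist_force: [-0.2, -6.7, 12.0]
finger_force: 62.0
tcp_pos: [0.5731, 0.0965, 0.0384]
wrist_force: [-0.4, -5.6, 11.8]
finger_force: 62.0
tcp_pos: [0.5731, 0.0984, 0.0384]
wrist_force: [0.4, -6.0, 13.4]
finger_force: 62.0
t 9.72 w [573.1  98.4  38.4] b [-16.  128.2] F [ 0.4 -6.  13.4] g 38.4 62.0
```

Friction is about 6 N and there's no stop contact yet. Stepping on.

```bash
for i in 1; do python3 -m jog '[[[1,0,0,0,0,0],[1.5,0,0,0,0,0],[1.5,0,0,0,0,0],[1.5,0,0,0,0,0],[1.5,0,0,0,0,0]]]'|grep -E "t_force|pos"; python3 -m jog '[[[1,0,0,0,0,0],[1.5,0,0,0,0,0],[1.5,0,0,0,0,0],[1.5,0,0,0,0,0],[1.5,0,0,0,0,0]]]'|grep -E "t_force|pos"; python3 - <<'E'
from h import *
st()
E
done
```

```text
tcp_pos: [0.5731, 0.0986, 0.0384]
wrist_force: [0.5, -23.0, 13.3]
tcp_pos: [0.5731, 0.0987, 0.0384]
wrist_force: [1.4, -40.0, 15.0]
t 10.97 w [573.1  98.7  38.4] b [-16.  128.5] F [  1.4 -40.   15. ] g 38.2 62.3
```

```bash
python3 -m jog '[[[-1.5,0,0,0,0,0],[-3,0,0,0,0,0],[-3,-2,0,0,0,0],[-3,-4,0,0,0,0],[-3,-6,0,0,0,0]]]'|grep -E "t_force|pos"; python3 -m jog '[[[0,-1,0,0,0,0],[0,-2,0,0,0,0],[0,-2,0,0,0,0],[0,-2,0,0,0,0],[0,-2,0,0,0,0]]]'|grep -E "t_force|pos";python3 -m jog '[[[0,-1,0,0,0,0],[0,-1.5,0,0,0,0],[0,-1.5,0,0,0,0],[0,-1.5,0,0,0,0],[0,-1.5,0,0,0,0]]]'|grep -E "t_force|pos"; python3 - <<'E'
from h import *
st()
E
```

```text
tcp_pos: [0.5684, 0.0986, 0.0384]
wrist_force: [7.2, -7.9, 4.5]
tcp_pos: [0.5663, 0.0986, 0.0384]
wrist_force: [5.0, -7.9, 5.8]
tcp_pos: [0.5649, 0.0987, 0.0384]
wrist_force: [5.4, -7.7, 5.5]
t 12.85 w [564.9  98.7  38.4] b [-24.1 128.2] F [ 5.4 -7.7  5.5] g 38.4 61.3
```

```bash
python3 -m jog '[[[0,-1,0,0,0,0],[0,-1.5,0,0,0,0],[0,-1.5,0,0,0,0],[0,-1.5,0,0,0,0],[0,-1.5,0,0,0,0]]]'|grep -E "t_force|pos"; python3 -m jog '[[[0,-1,0,0,0,0],[0,-1.5,0,0,0,0],[0,-1.5,0,0,0,0],[0,-1.5,0,0,0,0],[0,-1.5,0,0,0,0]]]'|grep -E "t_force|pos";python3 -m jog '[[[0,-1,0,0,0,0],[0,-1,0,0,0,0],[0,-1,0,0,0,0],[0,-1,0,0,0,0],[0,-1,0,0,0,0]]]'|grep -E "t_force|pos"
```

```text
tcp_pos: [0.5635, 0.0987, 0.0384]
wrist_force: [6.7, -7.2, 6.6]
tcp_pos: [0.562, 0.0987, 0.0384]
wrist_force: [5.6, -8.8, 5.4]
tcp_pos: [0.561, 0.0988, 0.0384]
wrist_force: [6.6, -8.0, 6.4]
```

```bash
python3 -m jog '[[[0,-1,0,0,0,0],[0,-1,0,0,0,0],[0,-1,0,0,0,0],[0,-1,0,0,0,0],[0,-1,0,0,0,0]]]'|grep -E "t_force|pos"; python3 -m jog '[[[0,-1,0,0,0,0],[0,-1,0,0,0,0],[0,-1,0,0,0,0],[0,-1,0,0,0,0],[0,-1,0,0,0,0]]]'|grep -E "t_force|pos"; python3 - <<'E'
from h import *
st(); snap("scene","e.png")
b=cv2.imread("pics/e.png")[195:325,180:340]
cv2.imwrite("pics/e2.png",cv2.resize(b,None,fx=4.5,fy=4.5,interpolation=cv2.INTER_CUBIC))
E
```

```text
tcp_pos: [0.5602, 0.0988, 0.0385]
wrist_force: [7.4, -9.3, 6.1]
tcp_pos: [0.5601, 0.0988, 0.0385]
wrist_force: [11.8, -10.0, 0.6]
t 15.97 w [560.1  98.8  38.5] b [-29.  128.3] F [ 11.8 -10.    0.6] g 38.5 60.8
```

View pics/e2.png

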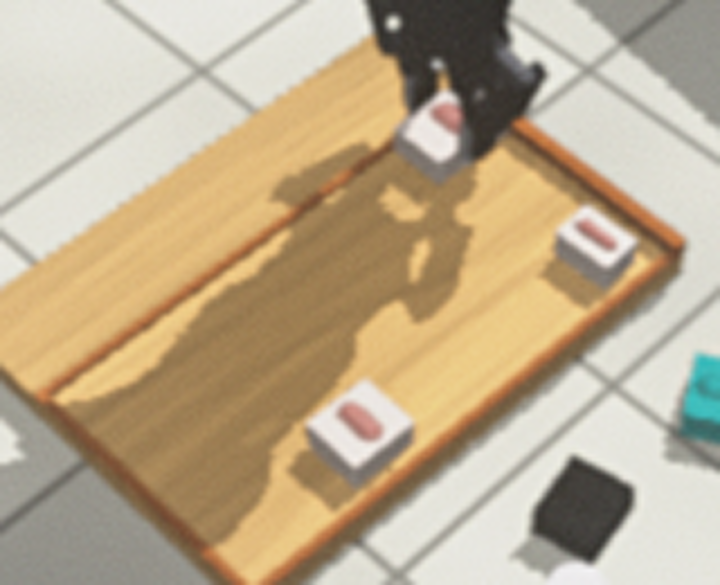

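Tile1 sits at crop (440,130) against the stop and rail, with tile3 at (360,430) and tile5 at (597,245) undisturbed. Releasing and going to tile3.

```bash
python3 -m jog '[[[0,0.5,0,0,0,0],[0,1,0,0,0,0],[0,1,0,0,0,0],[0,1,0,0,0,0],[0,1,0,0,0,0]]]'|grep -E "force|pos"; python3 -m jog '[[[0,0,0,0,0,0],[0,0,0,0,0,0],[0,0,0,0,0,0],[0,0,0,0,0,0],[0,0,0,0,0,0]]]' 0 >/dev/null; python3 -m jog '[[[0,0,-5,0,0,0],[0,0,-15,0,0,0],[0,0,-30,0,0,0],[0,0,-45,0,0,0],[0,0,-60,0,0,0]]]' >/dev/null; python3 - <<'E'
from h import *
st(); print(delta(*b2w(94,-60.5),97,YAW))
E
```

```text
tcp_pos: [0.5602, 0.0988, 0.0385]
wrist_force: [8.2, -8.3, 4.6]
finger_force: 61.5
t 17.9 w [558.3  99.3  98.8] b [-30.8 128.7] F [-0.2 -0.4 -0. ] g 85.0 0.0
([-188.9, 125.3, 1.8], [0.0008, -0.0001, -0.0027])
```

```bash
python3 -m jog '[[[-40,25,0,0,0,0],[-85,55,0,0,0,0],[-130,85,0,0,0,0],[-170,112,1,0,0,0],[-189,125,2,0,0,-0.0027]]]' >/dev/null; python3 -m jog '[[[0,0,0,0,0,0],[0,0,15,0,0,0],[0,0,30,0,0,0],[0,0,45,0,0,0],[0,0,60,0,0,0]]]' >/dev/null; python3 - <<'E'
from h import *
st(); print(delta(*b2w(94,-60.5),37,YAW)); snap("scene","f.png"); 
for c in("scene","top"):
  if c=="top": snap(c)
  for k in "tile1_center","tile3_center","tile5_center":print(k,look(k,c,4))
b=cv2.imread("pics/f.png")[195:325,180:340]
cv2.imwrite("pics/f2.png",cv2.resize(b,None,fx=4.5,fy=4.5,interpolation=cv2.INTER_CUBIC))
E
```

```text
t 19.15 w [677.  -92.8  33.9] b [ 93.  -60.1] F [-0.4  0.4 -0.5] g 85.0 0.0
([-0.4, 1.0, -3.1], [-0.0008, -0.0002, 0.0006])
tile1_center [(0.65, [0.7982, -0.2448, 0.0091], [249.0, 368.0]), (0.54, [0.5619, 0.1023, 0.0338], [280.0, 223.0])]
tile3_center [(0.88, [0.8014, 0.0747, 0.0135], [341.0, 284.0]), (0.84, [0.679, -0.0912, 0.0319], [260.0, 291.0]), (0.77, [0.7914, -0.0335, 0.0117], [309.0, 309.0])]
tile5_center [(0.54, [0.6834, 0.095, 0.0344], [312.0, 249.0])]
tile1_center [(0.65, [0.5041, -0.3505, 0.0343], [442.0, 230.0])]
tile3_center [(0.77, [0.7877, -0.0328, 0.0172], [321.0, 133.0]), (0.67, [0.7984, 0.0759, 0.0103], [282.0, 131.0])]
tile5_center [(0.65, [0.6812, 0.0956, 0.0342], [276.0, 171.0])]
```

View pics/f2.png

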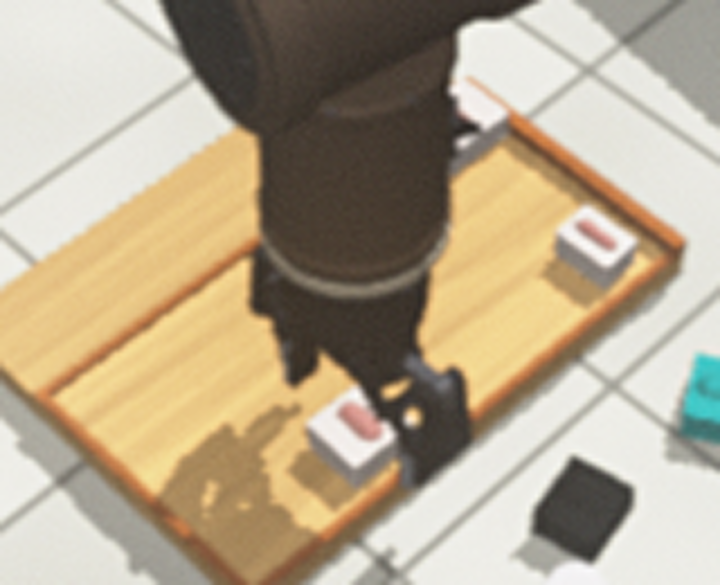

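Tile3 is between the jaws at crop (350,430), tile1 still in place at (480,120), and tile5 at (597,245). Raising 3 mm and closing.

```bash
python3 -m jog '[[[0,0.5,-1.5,0,0,0],[0,1,-3,0,0,0],[0,1,-3,0,0,0],[0,1,-3,0,0,0],[0,1,-3,0,0,0]]]' >/dev/null; python3 -m jog '[[[0,0,0,0,0,0],[0,0,0,0,0,0],[0,0,0,0,0,0],[0,0,0,0,0,0],[0,0,0,0,0,0]]]' 255|grep -E "force|pos|width"; python3 -m jog '[[[0,-10,0,0,0,0],[0,-28,0,0,0,0],[0,-46,0,0,0,0],[0,-64,0,0,0,0],[0,-80,0,0,0,0]]]'|grep -E "force|pos"; python3 -m jog '[[[0,-12,0,0,0,0],[0,-24,0,0,0,0],[0,-30,0,0,0,0],[0,-30,0,0,0,0],[0,-30,0,0,0,0]]]' >/dev/null;python3 - <<'E'
from h import *
st()
E
```

```text
tcp_pos: [0.6786, -0.0934, 0.0385]
wrist_force: [0.8, -0.1, 5.5]
grip_width: 0.45
finger_force: 61.0
tcp_pos: [0.5977, -0.0913, 0.0385]
wrist_force: [1.5, 0.4, 2.5]
finger_force: 60.8
t 22.05 w [567.5 -90.4  38.5] b [-16.4 -60.7] F [-3.  -1.  13.2] g 38.2 61.9
```

```bash
python3 -m jog '[[[10,0,0,0,0,0],[30,0,0,0,0,0],[52,0,0,0,0,0],[74,0,0,0,0,0],[94,0,0,0,0,0]]]'|grep -E "t_force|pos"; python3 -m jog '[[[14,-3,0,0,0,0],[24,-6,0,0,0,0],[28,-8,0,0,0,0],[28,-8,0,0,0,0],[28,-8,0,0,0,0]]]' >/dev/null; python3 - <<'E'
from h import *
st()
E
python3 -m jog '[[[0,-1,0,0,0,0],[0,-2,0,0,0,0],[0,-2.5,0,0,0,0],[0,-2.5,0,0,0,0],[0,-2.5,0,0,0,0]]]'|grep -E "t_force|pos";python3 -m jog '[[[0,-1,0,0,0,0],[0,-1,0,0,0,0],[0,-1,0,0,0,0],[0,-1,0,0,0,0],[0,-1,0,0,0,0]]]'|grep -E "t_force|pos"; python3 - <<'E'
from h import *
st()
E
```

```text
tcp_pos: [0.5707, 0.0038, 0.0385]
wrist_force: [0.6, -5.1, 7.9]
t 23.3 w [563.5  32.1  38.5] b [-23.8  61.7] F [0.2 4.6 8.7] g 38.8 61.6
tcp_pos: [0.5615, 0.0318, 0.0385]
wrist_force: [4.2, -0.2, 6.5]
tcp_pos: [0.5605, 0.0318, 0.0385]
wrist_force: [3.2, -0.2, 4.9]
t 24.55 w [560.5  31.8  38.5] b [-26.8  61.3] F [ 3.2 -0.2  4.9] g 38.2 61.3
```

```bash
for i in 1; do python3 -m jog '[[[0,-0.5,0,0,0,0],[0,-1,0,0,0,0],[0,-1,0,0,0,0],[0,-1,0,0,0,0],[0,-1,0,0,0,0]]]'|grep -E "t_force|pos"; python3 -m jog '[[[0,-0.5,0,0,0,0],[0,-1,0,0,0,0],[0,-1,0,0,0,0],[0,-1,0,0,0,0],[0,-1,0,0,0,0]]]'|grep -E "t_force|pos"; done; python3 -m jog '[[[3,0,0,0,0,0],[6,0,0,0,0,0],[9,0,0,0,0,0],[11,0,0,0,0,0],[12,0,0,0,0,0]]]'|grep -E "t_force|pos"; python3 - <<'E'
from h import *
st()
E
```

```text
tcp_pos: [0.5596, 0.0318, 0.0385]
wrist_force: [3.8, 0.1, 6.7]
tcp_pos: [0.5588, 0.0318, 0.0385]
wrist_force: [4.9, 0.5, 5.8]
tcp_pos: [0.559, 0.0435, 0.0385]
wrist_force: [3.3, -5.5, 7.0]
t 26.43 w [559.   43.5  38.5] b [-28.6  73. ] F [ 3.3 -5.5  7. ] g 38.7 61.2
```

```bash
python3 -m jog '[[[1,0,0,0,0,0],[2,0,0,0,0,0],[3,0,0,0,0,0],[4,0,0,0,0,0],[4,0,0,0,0,0]]]'|grep -E "t_force|pos"; python3 -m jog '[[[0.7,0,0,0,0,0],[1.5,0,0,0,0,0],[1.5,0,0,0,0,0],[1.5,0,0,0,0,0],[1.5,0,0,0,0,0]]]'|grep -E "t_force|pos"; python3 - <<'E'
from h import *
st()
E
```

```text
tcp_pos: [0.5591, 0.0475, 0.0385]
wrist_force: [4.4, -4.1, 7.3]
tcp_pos: [0.5591, 0.0486, 0.0385]
wrist_force: [3.6, -9.6, 6.9]
t 27.68 w [559.1  48.6  38.5] b [-28.6  78.1] F [ 3.6 -9.6  6.9] g 38.1 61.2
```

```bash
python3 -m jog '[[[0.5,0,0,0,0,0],[1,0,0,0,0,0],[1,0,0,0,0,0],[1,0,0,0,0,0],[1,0,0,0,0,0]]]'|grep -E "t_force|pos"; python3 -m jog '[[[0,-0.5,0,0,0,0],[0,-0.8,0,0,0,0],[0,-0.8,0,0,0,0],[0,-0.8,0,0,0,0],[0,-0.8,0,0,0,0]]]'|grep -E "t_force|pos"; python3 - <<'E'
from h import *
st()
E
```

```text
tcp_pos: [0.5591, 0.0488, 0.0385]
wrist_force: [4.1, -21.4, 7.8]
tcp_pos: [0.5591, 0.0488, 0.0386]
wrist_force: [8.1, -21.6, 4.6]
t 28.93 w [559.1  48.8  38.6] b [-28.6  78.2] F [  8.1 -21.6   4.6] g 38.3 60.9
```

```bash
python3 -m jog '[[[0,0.5,0,0,0,0],[0,0.8,0,0,0,0],[0,0.8,0,0,0,0],[0,0.8,0,0,0,0],[0,0.8,0,0,0,0]]]' >/dev/null; python3 -m jog '[[[0,0,0,0,0,0],[0,0,0,0,0,0],[0,0,0,0,0,0],[0,0,0,0,0,0],[0,0,0,0,0,0]]]' 0 >/dev/null; python3 -m jog '[[[0,0,-5,0,0,0],[0,0,-15,0,0,0],[0,0,-30,0,0,0],[0,0,-45,0,0,0],[0,0,-60,0,0,0]]]' >/dev/null; python3 - <<'E'
from h import *
st(); print(delta(*b2w(94,127),97,YAW))
E
```

```text
t 30.8 w [558.9  50.4  99.7] b [-28.8  79.9] F [0.1 0.3 0.3] g 84.8 0.0
([47.1, 122.8, 2.8], [0.0007, -0.0, 0.0001])
```

```bash
python3 -m jog '[[[12,30,0,0,0,0],[25,65,0,0,0,0],[40,100,0,0,0,0],[47,123,1,0,0,0],[47,123,3,0,0,0]]]' >/dev/null; python3 - <<'E'
from h import *
st(); print(delta(*b2w(94,127),37,YAW)); snap("scene","g.png"); 
print(look("tile5_center","scene",4))
b=cv2.imread("pics/g.png")[195:325,180:340]
cv2.imwrite("pics/g2.png",cv2.resize(b,None,fx=4.5,fy=4.5,interpolation=cv2.INTER_CUBIC))
E
```

```text
t 31.43 w [684.4  94.5  95.9] b [ 95.3 127.3] F [-0.9 -0.2 -0. ] g 85.2 0.0
([-0.4, -1.4, 58.9], [0.0016, -0.0002, 0.0005])
[(0.74, [0.6835, 0.096, 0.0324], [312.0, 250.0])]
```

View pics/g2.png

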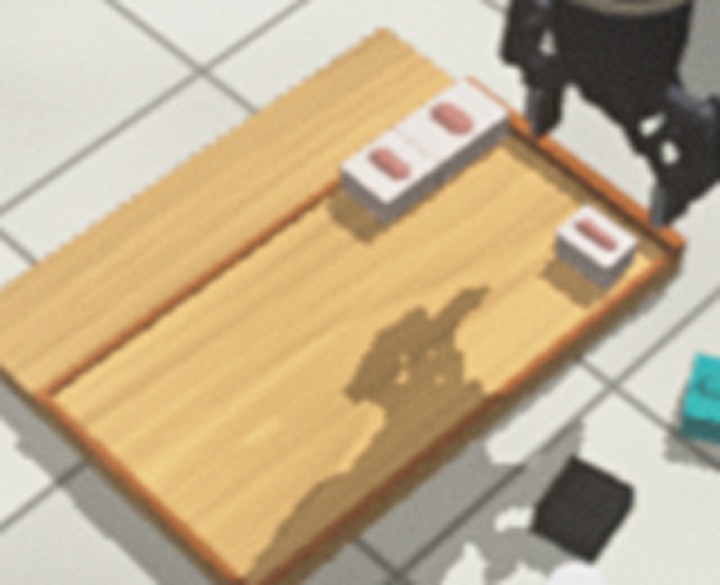

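Tile1 (455,120) and tile3 (390,165) stand flush in the lane. Tile5 is at (597,245) under the raised gripper. Descending.

```bash
python3 -m jog '[[[0,-1.4,15,0,0,0],[0,-1.4,30,0,0,0],[0,-1.4,45,0,0,0],[0,-1.4,59,0,0,0],[0,-1.4,59,0,0,0]]]' |grep -E "force|pos"; python3 -m jog '[[[0,0,0,0,0,0],[0,0,0,0,0,0],[0,0,0,0,0,0],[0,0,0,0,0,0],[0,0,0,0,0,0]]]' 255|grep -E "force|pos|width"; python3 - <<'E'
from h import *
st()
E
```

```text
tcp_pos: [0.6806, 0.094, 0.0346]
wrist_force: [0.4, 0.2, -0.1]
finger_force: 0.0
tcp_pos: [0.6821, 0.0941, 0.0372]
wrist_force: [-0.7, -1.4, 5.9]
grip_width: 0.448
finger_force: 60.7
t 32.77 w [682.1  94.1  37.2] b [ 93.1 126.9] F [-0.7 -1.4  5.9] g 38.1 60.7
```

```bash
python3 -m jog '[[[-10,-5,0,0,0,0],[-30,-15,0,0,0,0],[-52,-25,0,0,0,0],[-75,-35,0,0,0,0],[-94,-42,0,0,0,0]]]'|grep -E "t_force|pos"; python3 -m jog '[[[-5,-10,0,0,0,0],[-5,-28,0,0,0,0],[-5,-48,0,0,0,0],[-5,-64,0,0,0,0],[-5,-74,0,0,0,0]]]'>/dev/null; python3 - <<'E'
from h import *
st()
E
python3 -m jog '[[[0,-1,0,0,0,0],[0,-2,0,0,0,0],[0,-2,0,0,0,0],[0,-2,0,0,0,0],[0,-2,0,0,0,0]]]'|grep -E "t_force|pos";python3 -m jog '[[[0,-1,0,0,0,0],[0,-1,0,0,0,0],[0,-1,0,0,0,0],[0,-1,0,0,0,0],[0,-1,0,0,0,0]]]'|grep -E "t_force|pos"; python3 - <<'E'
from h import *
st()
E
```

```text
tcp_pos: [0.6371, 0.0002, 0.0372]
wrist_force: [1.8, 2.9, 5.6]
t 34.02 w [563.2  -2.2  37.2] b [-23.2  27.3] F [ 3.4 -0.3  5.4] g 38.6 60.9
tcp_pos: [0.5617, -0.0022, 0.0372]
wrist_force: [1.6, 0.3, 8.4]
tcp_pos: [0.5609, -0.0022, 0.0371]
wrist_force: [3.2, -0.8, 6.8]
t 35.27 w [560.9  -2.2  37.1] b [-25.4  27.4] F [ 3.2 -0.8  6.8] g 38.2 61.2
```

```bash
python3 -m jog '[[[2,-1,0,0,0,0],[4,-2,0,0,0,0],[7,-2,0,0,0,0],[9,-2,0,0,0,0],[10,-2,0,0,0,0]]]'|grep -E "t_force|pos";python3 -m jog '[[[0,-1,0,0,0,0],[0,-1,0,0,0,0],[0,-1,0,0,0,0],[0,-1,0,0,0,0],[0,-1,0,0,0,0]]]'|grep -E "t_force|pos"; python3 -m jog '[[[1,0,0,0,0,0],[2,0,0,0,0,0],[3,0,0,0,0,0],[4,0,0,0,0,0],[4,0,0,0,0,0]]]'|grep -E "t_force|pos"; python3 - <<'E'
from h import *
st()
E
```

```text
tcp_pos: [0.5586, 0.0077, 0.0371]
wrist_force: [-0.5, -4.6, 10.6]
tcp_pos: [0.5582, 0.0079, 0.0371]
wrist_force: [3.7, -1.4, 7.6]
tcp_pos: [0.5582, 0.0117, 0.0371]
wrist_force: [2.4, -3.7, 7.8]
t 37.15 w [558.2  11.7  37.1] b [-28.5  41.1] F [ 2.4 -3.7  7.8] g 38.4 61.2
```

```bash
python3 -m jog '[[[0.7,0,0,0,0,0],[1.5,0,0,0,0,0],[1.5,0,0,0,0,0],[1.5,0,0,0,0,0],[1.5,0,0,0,0,0]]]'|grep -E "t_force|pos";python3 -m jog '[[[0.7,0,0,0,0,0],[1,0,0,0,0,0],[1,0,0,0,0,0],[1,0,0,0,0,0],[1,0,0,0,0,0]]]'|grep -E "t_force|pos"; python3 -m jog '[[[0,-0.5,0,0,0,0],[0,-1,0,0,0,0],[0,-1,0,0,0,0],[0,-1,0,0,0,0],[0,-1,0,0,0,0]]]'|grep -E "t_force|pos"; python3 - <<'E'
from h import *
st()
E
```

```text
tcp_pos: [0.5583, 0.0123, 0.0372]
wrist_force: [2.1, -15.1, 7.8]
tcp_pos: [0.5583, 0.0125, 0.0371]
wrist_force: [2.0, -26.8, 7.7]
tcp_pos: [0.5582, 0.0125, 0.0372]
wrist_force: [5.3, -27.8, 3.2]
t 39.02 w [558.2  12.5  37.2] b [-28.6  41.9] F [  5.3 -27.8   3.2] g 38.0 60.6
```

```bash
python3 -m jog '[[[0,0.5,0,0,0,0],[0,1,0,0,0,0],[0,1,0,0,0,0],[0,1,0,0,0,0],[0,1,0,0,0,0]]]' >/dev/null; python3 -m jog '[[[0,0,0,0,0,0],[0,0,0,0,0,0],[0,0,0,0,0,0],[0,0,0,0,0,0],[0,0,0,0,0,0]]]' 0 >/dev/null; python3 -m jog '[[[0,0,-10,0,0,0],[0,0,-40,0,0,0],[0,0,-70,0,0,0],[0,0,-100,0,0,0],[0,0,-130,0,0,0]]]' >/dev/null; python3 - <<'E'
from h import *
a=snap("scene"); 
for k in["tape_center","tape_mouth","tape_hook","lock_pad","tape"]:print(k,look(k,"scene"))
b=snap("top")
for k in["tape_center","tape_mouth","tape_hook","lock_pad","tape"]:print(k,look(k,"top"))
A=cv2.resize(a[285:345,95:165],None,fx=8,fy=8,interpolation=cv2.INTER_CUBIC);B=cv2.resize(b[205:255,415:470],None,fx=8,fy=8,interpolation=cv2.INTER_CUBIC)
P=np.zeros((480,800,3),np.uint8);P[:480,:400]=A[:480,80:480];P[:400,400:800]=B[:400,:400];cv2.imwrite("pics/h.png",P[:,:,::-1]);st()
E
```

```text
tape_center [(0.9, [0.5033, -0.3526, 0.0345], [128.0, 312.0]), (0.23, [0.5623, 0.1355, 0.0189], [288.0, 221.0])]
tape_mouth [(0.8, [0.4689, -0.3363, 0.003], [128.0, 307.0])]
tape_hook [(0.21, [0.5862, 0.4638, 0.0006], [367.0, 173.0])]
lock_pad [(0.56, [0.4854, -0.3532, 0.0728], [121.0, 299.0])]
tape [(0.91, [0.5004, -0.3504, 0.0005], [131.0, 319.0])]
tape_center [(0.62, [0.502, -0.3544, 0.0353], [443.0, 231.0])]
tape_mouth [(0.57, [0.4695, -0.336, -0.0021], [433.0, 243.0])]
tape_hook []
lock_pad [(0.43, [0.4894, -0.3517, 0.0737], [447.0, 235.0]), (0.31, [0.5017, -0.3539, 0.0349], [443.0, 231.0])]
tape [(0.93, [0.509, -0.3572, 0.0022], [441.0, 229.0])]
t 41.5 w [557.1  14.9 165.8] b [-29.7  44.4] F [0.2 0.1 0.3] g 85.1 0.0
```

View pics/h.png

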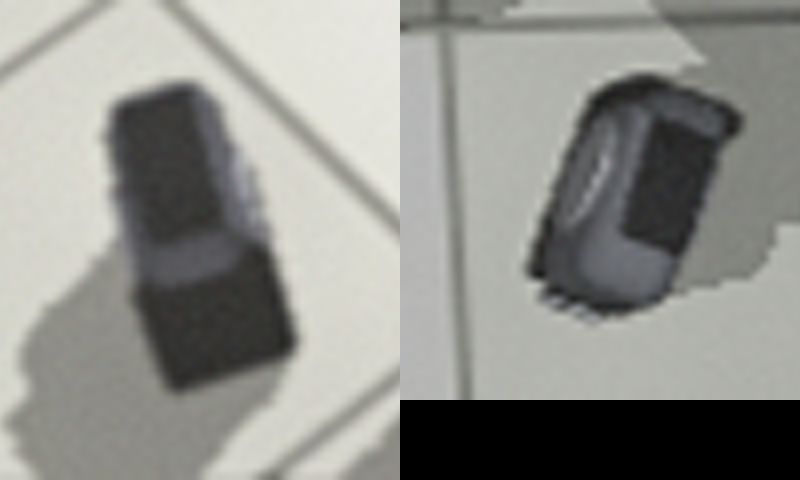

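The left half shows the tape's rear face at the bottom (235,320) and the rocker at (165,165). The right half shows the case from the top, mouth down-left at (570,300) and rocker at (675,185). I'll fit the yaw.

```bash
python3 - <<'E'
from h import *
T=lambda u,v,z: ray("top",415+(u-400+.5)/8-.5,205+(v+.5)/8-.5,z)[:2]*1000
S=lambda u,v,z: ray("scene",95+(u+80.5)/8-.5,285+(v+.5)/8-.5,z)[:2]*1000
an=lambda d:np.degrees(np.arctan2(d[1],d[0])).round(1)
for a,b in(((722,140),(680,255)),((652,125),(625,235))): print("pad",an(T(*b,.072)-T(*a,.072)))
p=[T(*c,.072) for c in((722,140),(680,255),(652,122),(625,235))]; print("padmid",np.mean(p,0))
a,b=S(178,388,0),S(295,350,0); print("rear bottom",a,b,an(b-a),np.linalg.norm(b-a),(a+b)/2)
a,b=S(112,105,.072),S(140,240,.072);print("pad scene",an(a-b)); a,b=S(195,85,.072),S(225,235,.072);print(an(a-b))
p=[S(*c,.072) for c in((112,105),(140,242),(195,85),(225,230))]; print("padmid",np.mean(p,0))
E
```

```text
pad 156.8
pad 163.0
padmid [ 506.93712332 -356.63773948]
rear bottom [ 524.77064439 -380.23558266] [ 538.8400795  -348.54214268] 66.1 34.67597356019882 [ 531.80536195 -364.38886267]
pad scene 154.5
153.5
padmid [ 506.99944681 -354.699474  ]
```

```bash
python3 -m jog '[[[-50,-5,0,0,0,-0.15],[-100,-10,0,0,0,-0.32],[-150,-15,0,0,0,-0.5],[-205,-20,0,0,0,-0.68],[-255,-25,0,0,0,-0.85]]]' >/dev/null; python3 - <<'E'
from h import *
st(); print(delta(504.5,-354.5,140,66))
E
```

```text
t 42.12 w [ 525.5 -238.9  166.1] b [ -54.5 -210.3] F [0.1 0.8 0.1] g 85.4 0.0
([-63.3, -98.9, 26.1], [0.0, -0.0001, -0.33])
```

```bash
python3 -m jog '[[[-20,-32,0,0,0,-0.12],[-42,-66,8,0,0,-0.25],[-63,-99,20,0,0,-0.33],[-63,-99,26,0,0,-0.33],[-63,-99,26,0,0,-0.33]]]' >/dev/null; python3 - <<'E'
from h import *
st(); print(delta(504.5,-354.5,44,66)); a=snap("scene")
cv2.imwrite("pics/i.png",cv2.resize(a[235:345,75:215],None,fx=5,fy=5,interpolation=cv2.INTER_CUBIC)[:,:,::-1])
c=snap("scene","i_full.png")
for k in["tile1_center","tile3_center","tile5_center"]:print(k,look(k,"scene"))
cv2.imwrite("pics/j.png",cv2.resize(c[190:300,215:345],None,fx=5.4,fy=5.4,interpolation=cv2.INTER_CUBIC)[:,:,::-1])
E
```

```text
t 42.75 w [ 503.5 -351.9  139.6] b [ -73.4 -323.8] F [ 0.  -0.1 -0.6] g 85.0 0.0
([-2.2, -2.0, 95.6], [0.0006, -0.0017, -0.0072])
tile1_center [(0.87, [0.5613, 0.1033, 0.0307], [280.0, 224.0]), (0.8, [0.7999, -0.2443, 0.0117], [249.0, 368.0]), (0.58, [0.521, 0.4027, 0.0088], [338.0, 170.0])]
tile3_center [(0.77, [0.7925, -0.0329, 0.0137], [310.0, 308.0]), (0.68, [0.4992, 0.144, 0.0213], [274.0, 207.0]), (0.62, [0.7985, 0.0774, 0.012], [340.0, 284.0])]
tile5_center [(0.64, [0.6729, -0.32, 0.0025], [187.0, 356.0]), (0.55, [0.5949, 0.0034, 0.0319], [263.0, 251.0]), (0.54, [0.5159, 0.5061, 0.0076], [357.0, 154.0])]
```

View pics/j.png

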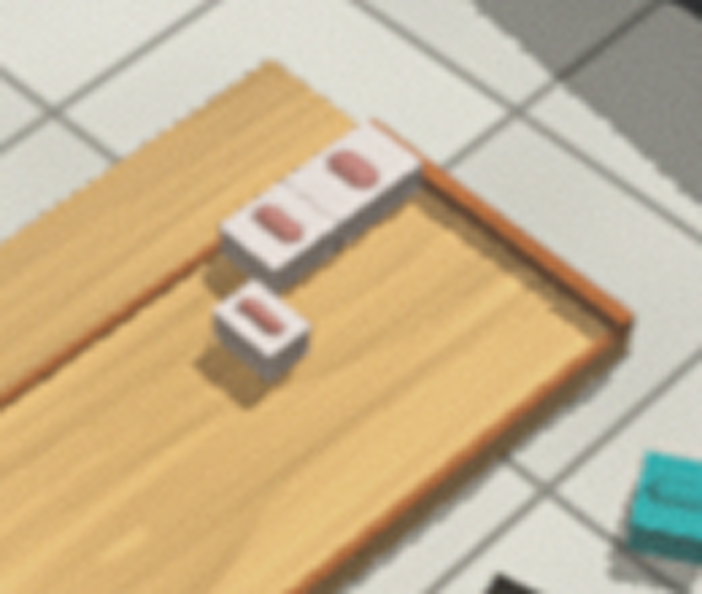

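Tile5 has been knocked out of the row and now lies at crop (262,325); tile1 and tile3 stay put. I'll put it back before touching the tape.

```bash
python3 - <<'E'
from h import *
b=snap("top")
print(look("tile5_center","top",4))
S=lambda u,v,z: ray("scene",215+(u+.5)/5.4-.5,190+(v+.5)/5.4-.5,z)[:2]*1000
c=np.array([S(*p,.042) for p in((250,282),(309,330),(268,353),(214,318))]);print(c.round(1),c.mean(0),w2b(*c.mean(0)))
an=lambda d:np.degrees(np.arctan2(d[1],d[0])).round(1)
print(an(c[1]-c[0]),an(c[2]-c[3]),an(c[0]-c[3]),an(c[1]-c[2]))
m=S(262,316,.047);print("nail",m,w2b(*m))
t=S(352,168,.047),S(278,222,.047);print("nails t1,t3",[w2b(*q) for q in t])
B=cv2.resize(b[165:225,255:335],None,fx=8,fy=8,interpolation=cv2.INTER_CUBIC);cv2.imwrite("pics/k.png",B[:,:,::-1])
print(delta(595,5,110,YAW))
E
```

```text
[(0.59, [0.5951, 0.0004, 0.0349], [312.0, 200.0]), (0.29, [0.558, 0.0994, 0.0299], [276.0, 215.0])]
[[575.7  14.9]
 [617.   13.8]
 [613.   -9.9]
 [579.4 -13.1]] [596.29768088   1.42219014] [ 9.83840838 31.89998442]
-1.6 5.3 97.5 80.3
nail [597.8203738    1.17929463] [11.36711429 31.69836557]
nails t1,t3 [array([-26.85142176, 129.86632223]), array([-26.50800554,  78.30610911])]
([64.3, 362.8, 30.6], [0.0002, 0.0004, 1.1738])
```

View pics/k.png

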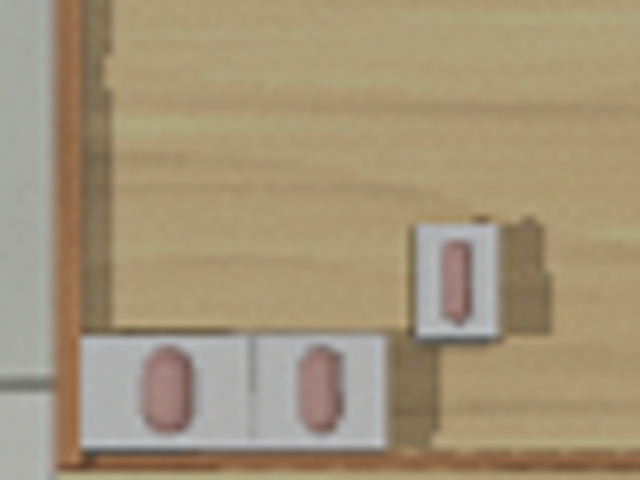

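Tile5 lies square at crop (458,280), about 10 mm clear of tile3 (320,390). Going back for it.

```bash
python3 -m jog '[[[10,55,0,0,0,0.15],[20,112,4,0,0,0.33],[30,170,8,0,0,0.51],[42,230,12,0,0,0.69],[52,288,16,0,0,0.87]]]' >/dev/null; python3 - <<'E'
from h import *
st(); print(delta(*b2w(10,32),97,YAW))
E
```

```text
t 43.73 w [572.4 -81.  125.5] b [-11.9 -51.2] F [ 0.6 -0.9 -0.6] g 84.8 0.0
([71.1, 48.4, 28.5], [0.0006, 0.0002, 0.3414])
```

```bash
python3 -m jog '[[[25,16,0,0,0,0.12],[50,34,10,0,0,0.25],[71,48,20,0,0,0.338],[71,48,28,0,0,0.338],[71,48,28,0,0,0.338]]]' >/dev/null;python3 -m jog '[[[0,0,0,0,0,0],[0,0,0,0,0,0],[0,0,10,0,0,0],[0,0,20,0,0,0],[0,0,20,0,0,0]]]' >/dev/null; python3 - <<'E'
from h import *
st(); print(delta(*b2w(10,32),38,YAW))
E
```

```text
t 44.98 w [594.4  -0.6  76.1] b [ 8.  29.9] F [ 0.4 -1.2 -0.9] g 84.8 0.0
([2.1, 2.1, 38.1], [-0.002, -0.0001, 0.0088])
```

```bash
python3 -m jog '[[[2,2,10,0,0,0.009],[2,2,20,0,0,0.009],[2,2,32,0,0,0.009],[2,2,38,0,0,0.009],[2,2,38,0,0,0.009]]]' |grep -E "force|pos"; python3 -m jog '[[[0,0,0,0,0,0],[0,0,0,0,0,0],[0,0,0,0,0,0],[0,0,0,0,0,0],[0,0,0,0,0,0]]]' 255|grep -E "force|pos|width"; python3 -m jog '[[[-2,-4,0,0,0,0],[-4,-12,0,0,0,0],[-5,-22,0,0,0,0],[-5,-30,0,0,0,0],[-5,-33,0,0,0,0]]]'|grep -E "t_force|pos";  python3 - <<'E'
from h import *
st()
print(delta(*b2w(-26,28),38,YAW))
E
```

```text
tcp_pos: [0.5969, 0.0014, 0.0387]
wrist_force: [-0.3, -0.4, -0.8]
finger_force: 0.0
tcp_pos: [0.5975, 0.0014, 0.0399]
wrist_force: [-1.4, 0.0, 7.7]
grip_width: 0.448
finger_force: 60.5
tcp_pos: [0.5646, -0.0029, 0.0399]
wrist_force: [4.5, -0.0, 6.2]
t 46.85 w [564.6  -2.9  39.9] b [-21.8  26.7] F [ 4.5 -0.   6.2] g 38.2 60.8
([1.3, -4.2, 1.9], [0.002, 0.0001, -0.0003])
```

```bash
python3 -m jog '[[[0,-2,0,0,0,0],[0,-4,0,0,0,0],[0,-5.5,0,0,0,0],[0,-6,0,0,0,0],[0,-6,0,0,0,0]]]'|grep -E "t_force|pos";python3 -m jog '[[[0,-0.7,0,0,0,0],[0,-1.2,0,0,0,0],[0,-1.2,0,0,0,0],[0,-1.2,0,0,0,0],[0,-1.2,0,0,0,0]]]'|grep -E "t_force|pos"; python3 -m jog '[[[3,0,0,0,0,0],[6,0,0,0,0,0],[9,0,0,0,0,0],[12,0,0,0,0,0],[13,0,0,0,0,0]]]'|grep -E "t_force|pos"; python3 - <<'E'
from h import *
st()
E
```

```text
tcp_pos: [0.559, -0.0027, 0.0399]
wrist_force: [3.2, -0.1, 7.3]
tcp_pos: [0.5578, -0.0027, 0.0399]
wrist_force: [3.6, -0.3, 6.8]
tcp_pos: [0.5581, 0.0101, 0.0399]
wrist_force: [3.0, -6.2, 8.0]
t 48.73 w [558.1  10.1  39.9] b [-28.6  39.5] F [ 3.  -6.2  8. ] g 37.9 61.1
```

```bash
python3 -m jog '[[[1,0,0,0,0,0],[2,0,0,0,0,0],[3,0,0,0,0,0],[3,0,0,0,0,0],[3,0,0,0,0,0]]]'|grep -E "t_force|pos";python3 -m jog '[[[0.7,-0.5,0,0,0,0],[1,-1,0,0,0,0],[1,-1,0,0,0,0],[1,-1,0,0,0,0],[1,-1,0,0,0,0]]]'|grep -E "t_force|pos"; python3 - <<'E'
from h import *
st()
E
```

```text
tcp_pos: [0.5582, 0.013, 0.0399]
wrist_force: [2.9, -4.9, 7.4]
tcp_pos: [0.5581, 0.0134, 0.04]
wrist_force: [7.4, -12.6, 3.0]
t 49.98 w [558.1  13.4  40. ] b [-28.7  42.9] F [  7.4 -12.6   3. ] g 38.4 60.6
```

```bash
python3 -m jog '[[[0.5,0.5,0,0,0,0],[1,0.8,0,0,0,0],[1,0.8,0,0,0,0],[1,0.8,0,0,0,0],[1,0.8,0,0,0,0]]]'|grep -E "t_force|pos"; python3 -m jog '[[[0,0,0,0,0,0],[0,0,0,0,0,0],[0,0,0,0,0,0],[0,0,0,0,0,0],[0,0,0,0,0,0]]]' 0 >/dev/null; python3 -m jog '[[[0,0,-10,0,0,0],[0,0,-40,0,0,0],[0,0,-70,0,0,0],[0,0,-100,0,0,0],[0,0,-120,0,0,0]]]' >/dev/null;python3 -m jog '[[[-50,-5,0,0,0,-0.15],[-100,-10,0,0,0,-0.32],[-150,-15,0,0,0,-0.5],[-205,-20,0,0,0,-0.68],[-255,-25,0,0,0,-0.85]]]' >/dev/null; python3 - <<'E'
from h import *
st(); print(delta(504.5,-354.5,140,66))
E
```

```text
tcp_pos: [0.5582, 0.0136, 0.0399]
wrist_force: [2.8, -24.7, 7.2]
t 52.48 w [ 525.4 -238.3  160.1] b [ -54.5 -209.7] F [ 0.3 -0.2 -1. ] g 85.0 0.0
([-63.8, -99.3, 20.1], [0.0001, 0.0008, -0.3304])
```

```bash
python3 -m jog '[[[-20,-32,0,0,0,-0.12],[-42,-66,8,0,0,-0.25],[-64,-100,15,0,0,-0.335],[-64,-100,20,0,0,-0.335],[-64,-100,20,0,0,-0.335]]]' >/dev/null;python3 -m jog '[[[0,0,0,0,0,0],[0,0,0,0,0,0],[0,0,0,0,0,0],[0,0,10,0,0,0],[0,0,20,0,0,0]]]' >/dev/null; python3 - <<'E'
from h import *
st(); print(delta(504.5,-354.5,44,66)); c=snap("scene"); 
P=np.zeros((440,800,3),np.uint8)
P[:,:400]=cv2.resize(c[245:345,75:166],(400,440),interpolation=cv2.INTER_CUBIC)
P[:,400:]=cv2.resize(c[195:283,240:320],(400,440),interpolation=cv2.INTER_CUBIC)
cv2.imwrite("pics/l.png",P[:,:,::-1])
E
```

```text
t 53.73 w [ 503.7 -353.2  118.5] b [ -73.2 -325.1] F [-0.2 -0.1 -0. ] g 85.1 0.0
([-1.3, -0.9, 74.5], [0.0, -0.0002, -0.0012])
```

View pics/l.png

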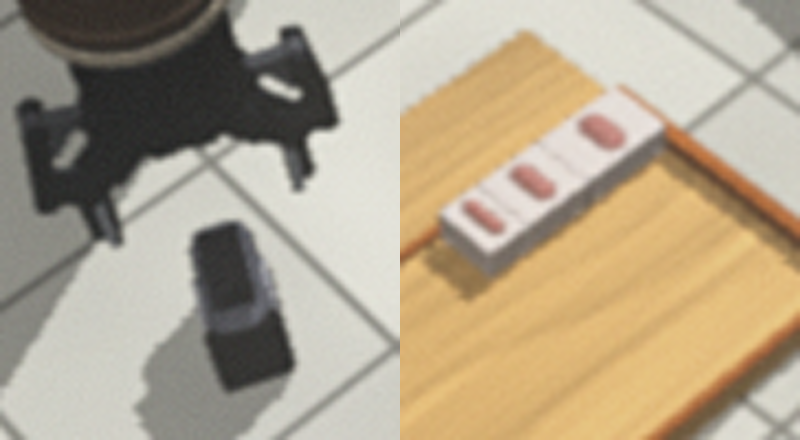

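The right half shows the row complete and tight: tiles at (600,130), (530,180) and (483,217). The left half shows the open gripper squarely above the tape. Grasping it.

```bash
python3 -m jog '[[[-1,-1,15,0,0,0],[-1,-1,32,0,0,0],[-1,-1,50,0,0,0],[-1,-1,66,0,0,0],[-1,-1,74,0,0,0]]]' |grep -E "force|pos"; python3 -m jog '[[[-1,0,0,0,0,0],[-1,0,0,0,0,0],[-1,0,0,0,0,0],[-1,0,0,0,0,0],[-1,0,0,0,0,0]]]' 255|grep -E "force|pos|width"; python3 - <<'E'
from h import *
st();print(delta(504.5,-354.5,44,66))
snap("scene")
for k in["tape_center","tape_mouth","lock_pad","tape"]:print(k,look(k,"scene"))
E
```

```text
tcp_pos: [0.5038, -0.3542, 0.0438]
wrist_force: [-0.7, 0.4, 0.7]
finger_force: 0.0
tcp_pos: [0.5056, -0.3553, 0.0461]
wrist_force: [0.4, 0.9, 6.1]
grip_width: 0.458
finger_force: 61.5
t 55.02 w [ 505.6 -355.3   46.1] b [ -71.1 -327.2] F [0.4 0.9 6.1] g 39.0 61.5
([1.4, 0.3, 2.1], [-0.0003, 0.0013, -0.0012])
tape_center [(0.63, [0.5028, -0.3562, 0.0342], [127.0, 313.0]), (0.29, [0.3931, 0.298, -0.0018], [284.0, 169.0])]
tape_mouth [(0.78, [0.466, -0.3352, -0.0008], [128.0, 307.0]), (0.19, [0.559, 0.1046, 0.0349], [280.0, 222.0])]
lock_pad [(0.51, [0.4863, -0.3492, 0.0779], [122.0, 297.0]), (0.27, [0.5227, 0.4047, 0.0053], [339.0, 171.0])]
tape [(0.95, [0.5012, -0.3528, 0.0003], [131.0, 320.0])]
```

```bash
python3 -m jog '[[[0,0,-8,0,0,0],[0,0,-20,0,0,0],[0,0,-32,0,0,0],[0,0,-44,0,0,0],[0,0,-50,0,0,0]]]' |grep -E "force|pos|width"; python3 - <<'E'
from h import *
st();print(delta(*b2w(-93,136),110,YAW))
E
```

```text
tcp_pos: [0.5055, -0.3553, 0.0964]
wrist_force: [-1.3, 0.3, -5.1]
grip_width: 0.461
finger_force: 60.8
t 55.9 w [ 505.5 -355.3   96.4] b [ -71.3 -327.1] F [-1.3  0.3 -5.1] g 39.2 60.8
([197.4, 419.5, -13.9], [0.0004, 0.0011, 1.1778])
```

```bash
python3 -m jog '[[[12,22,-3,0,0,0.1],[30,62,-6,0,0,0.25],[48,102,-10,0,0,0.4],[66,142,-14,0,0,0.55],[86,182,-14,0,0,0.7]]]' |grep -E "force|pos|width"; python3 - <<'E'
from h import *
st();print(delta(*b2w(-93,136),110,YAW))
E
```

```text
tcp_pos: [0.501, -0.1526, 0.1098]
wrist_force: [0.5, 0.1, -5.1]
grip_width: 0.459
finger_force: 61.4
t 56.52 w [ 501.  -152.6  109.8] b [ -81.2 -124.6] F [ 0.5  0.1 -5.1] g 39.0 61.4
([237.4, 108.1, -0.3], [0.0008, 0.0004, 0.4725])
```

```bash
python3 -m jog '[[[45,20,0,0,0,0.13],[90,41,0,0,0,0.27],[135,62,0,0,0,0.4],[180,82,0,0,0,0.4725],[215,98,0,0,0,0.4725]]]' |grep -E "force|width"; python3 -m jog '[[[0,0,0,0,0,0],[0,0,0,0,0,0],[0,0,0,0,0,0],[0,0,0,0,0,0],[0,0,0,0,0,0]]]' |grep -E "force|width"; python3 - <<'E'
from h import *
st();print(delta(*b2w(-93,136),110,YAW))
E
```

```text
wrist_force: [0.9, 0.3, -3.9]
grip_width: 0.458
finger_force: 61.3
wrist_force: [-0.8, 0.3, -4.4]
grip_width: 0.458
finger_force: 61.2
t 57.77 w [495.5  81.9 109.3] b [-93.1 109.7] F [-0.8  0.3 -4.4] g 39.0 61.2
([26.3, 0.2, -0.7], [-0.0, 0.0, 0.0043])
```

```bash
python3 -m jog '[[[8,0,5,0,0,0],[16,0,10,0,0,0],[24,0,15,0,0,0],[28,0,20,0,0,0.004],[28,0,20,0,0,0.004]]]' |grep -E "force|width"; python3 - <<'E'
from h import *
st(); a=snap("scene")
for k in["tape_center","tape_mouth","tape_hook","lock_pad","tape"]:print(k,[(x[0],x[1],w2b(x[1][0]*1000,x[1][1]*1000).round(1)) for x in look(k,"scene",2)])
cv2.imwrite("pics/m.png",cv2.resize(a[150:260,215:345],None,fx=5.4,fy=5.4,interpolation=cv2.INTER_CUBIC)[:,:,::-1])
b=snap("top")
for k in["tape_center","tape_mouth","tape_hook","lock_pad","tape"]:print(k,[(x[0],x[1],w2b(x[1][0]*1000,x[1][1]*1000).round(1)) for x in look(k,"top",2)])
E
```

```text
wrist_force: [0.6, 0.2, -4.3]
grip_width: 0.453
finger_force: 61.3
t 58.4 w [495.7 110.8  88.8] b [-93.7 138.5] F [ 0.6  0.2 -4.3] g 38.5 61.3
tape_center [(0.67, [0.4955, 0.1132, 0.0744], array([-93.9, 140.9]))]
tape_mouth [(0.96, [0.495, 0.1519, 0.0452], array([-95.5, 179.6])), (0.26, [0.3937, 0.2979, 0.0003], array([-200.7,  322.8]))]
tape_hook []
lock_pad [(0.37, [0.4923, 0.1282, 0.119], array([-97.6, 155.8])), (0.21, [0.5604, 0.0152, 0.0321], array([-26.4,  44.7]))]
tape [(0.97, [0.4913, 0.114, 0.0446], array([-98.2, 141.6]))]
tape_center []
tape_mouth []
tape_hook []
lock_pad []
tape []
```

View pics/m.png

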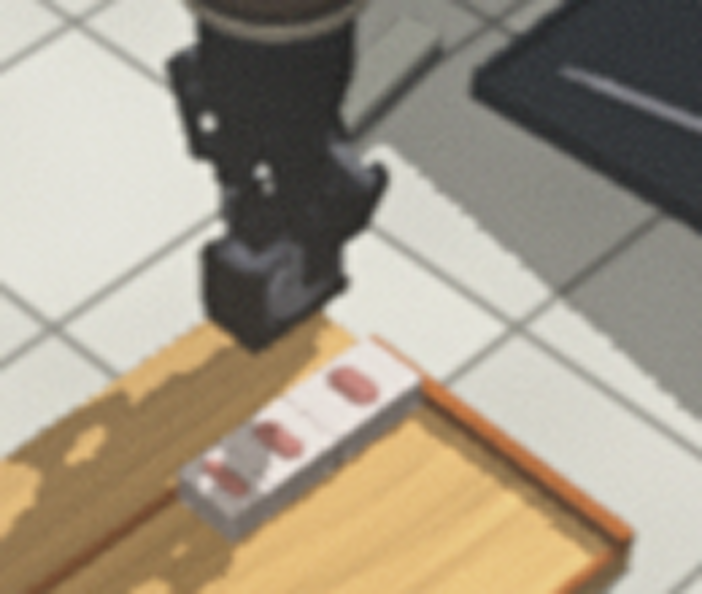

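The tape hangs square over the ledge at crop (270,290), mouth about 8 mm past the left end. The row is intact at (350,385) to (225,475). Lowering to about 2.5 mm above the ledge.

```bash
python3 -m jog '[[[0,0,5,0,0,0],[0,0,10,0,0,0],[0,0,15,0,0,0],[0,0,19,0,0,0],[0,0,19,0,0,0]]]' |grep -E "force|width|pos"; python3 -m jog '[[[0,0,0,0,0,0],[0,0,0,0,0,0],[0,0,0,0,0,0],[0,0,0,0,0,0],[0,0,0,0,0,0]]]' |grep -E "t_force|width|pos"; python3 - <<'E'
from h import *
F=[]
st()
print(delta(*b2w(-93,136),68.6,YAW))
E
```

```text
tcp_pos: [0.4958, 0.1104, 0.0699]
wrist_force: [-0.2, -0.5, -4.1]
grip_width: 0.459
finger_force: 61.3
tcp_pos: [0.4961, 0.1104, 0.0703]
wrist_force: [0.1, -0.4, -4.8]
grip_width: 0.46
t 60.25 w [496.1 110.4  70.3] b [-93.3 138.2] F [ 0.1 -0.4 -4.8] g 39.1 61.3
([-2.2, 0.3, 1.7], [0.0001, -0.0, 0.0013])
```

```bash
g(){ grep -E "t_force|pos"|tr '\n' ' ';echo; }; python3 -m jog '[[[0,0,1,0,0,0],[0,0,1.5,0,0,0],[0,0,1.5,0,0,0],[0,0,1.5,0,0,0],[0,0,1.5,0,0,0]]]' |g
python3 -m jog '[[[-1,0,0,0,0,0],[-2,0,0,0,0,0],[-2,0,0,0,0,0],[-2,0,0,0,0,0],[-2,0,0,0,0,0]]]'|g
python3 -m jog '[[[-1,0,0,0,0,0],[-2,0,0,0,0,0],[-2,0,0,0,0,0],[-2,0,0,0,0,0],[-2,0,0,0,0,0]]]'|g
python3 -m jog '[[[-1,0,0,0,0,0],[-2,0,0,0,0,0],[-2,0,0,0,0,0],[-2,0,0,0,0,0],[-2,0,0,0,0,0]]]'|g
python3 -m jog '[[[-1,0,0,0,0,0],[-2,0,0,0,0,0],[-2,0,0,0,0,0],[-2,0,0,0,0,0],[-2,0,0,0,0,0]]]'|g
python3 -m jog '[[[-1,0,0,0,0,0],[-2,0,0,0,0,0],[-2,0,0,0,0,0],[-2,0,0,0,0,0],[-2,0,0,0,0,0]]]'|g
python3 -m jog '[[[-1,0,0,0,0,0],[-2,0,0,0,0,0],[-2,0,0,0,0,0],[-2,0,0,0,0,0],[-2,0,0,0,0,0]]]'|g
```

```text
tcp_pos: [0.4961, 0.1104, 0.0688] wrist_force: [-0.3, 0.4, -3.8] 
tcp_pos: [0.4961, 0.1085, 0.0688] wrist_force: [0.1, 0.2, -4.5] 
tcp_pos: [0.496, 0.1065, 0.0688] wrist_force: [-0.2, 0.4, -5.2] 
tcp_pos: [0.4959, 0.1044, 0.0688] wrist_force: [-0.6, 0.2, -4.0] 
tcp_pos: [0.4958, 0.1025, 0.0688] wrist_force: [-0.3, 1.2, -4.5] 
tcp_pos: [0.4958, 0.1004, 0.0688] wrist_force: [0.1, 0.9, -3.1] 
tcp_pos: [0.4958, 0.0985, 0.0688] wrist_force: [0.5, 1.2, -5.7]
```

Hook caught at y ≈ 103.5 mm (Fy went from 0.3 to 1.2 N). Drawing the case out along the ledge.

```bash
g(){ grep -E "t_force|pos|width"|tr '\n' ' ';echo; }; python3 -m jog '[[[-6,0,0,0,0,0],[-18,0,0,0,0,0],[-32,0,0,0,0,0],[-46,0,0,0,0,0],[-60,0,0,0,0,0]]]'|g
python3 -m jog '[[[-14,0,0,0,0,0],[-28,0,0,0,0,0],[-42,0,0,0,0,0],[-54,0,0,0,0,0],[-60,0,0,0,0,0]]]'|g
python3 -m jog '[[[-5,0,0,0,0,0],[-10,0,0,0,0,0],[-13,0,0,0,0,0],[-14,0,0,0,0,0],[-14,0,0,0,0,0]]]'|g
python3 - <<'E'
from h import *
st(); a=snap("scene")
for k in["tape_center","tape_mouth","tape_hook","lock_pad","tape","tile5_center"]:print(k,[(x[0],x[1],w2b(x[1][0]*1000,x[1][1]*1000).round(1)) for x in look(k,"scene",2)])
cv2.imwrite("pics/n.png",cv2.resize(a[185:275,205:305],None,fx=6.6,fy=6.6,interpolation=cv2.INTER_CUBIC)[:,:,::-1])
snap("top","n_top.png")
E
```

```text
tcp_pos: [0.4942, 0.0372, 0.0688] wrist_force: [0.8, 2.6, -4.7] grip_width: 0.457 
tcp_pos: [0.4926, -0.0223, 0.0688] wrist_force: [0.2, 1.9, -4.2] grip_width: 0.456 
tcp_pos: [0.4923, -0.0355, 0.0688] wrist_force: [0.9, 1.7, -4.5] grip_width: 0.458 
t 66.5 w [492.3 -35.5  68.8] b [-93.1  -7.8] F [ 0.9  1.7 -4.5] g 38.9 61.2
tape_center [(0.78, [0.4943, -0.0329, 0.0564], array([-91.2,  -5.2]))]
tape_mouth []
tape_hook []
lock_pad [(0.59, [0.488, -0.0219, 0.098], array([-97.8,   5.7]))]
tape [(0.97, [0.4911, -0.0348, 0.0225], array([-94.3,  -7.2]))]
tile5_center [(0.51, [0.5542, 0.0115, 0.0338], array([-32.5,  40.8]))]
```

View pics/n.png

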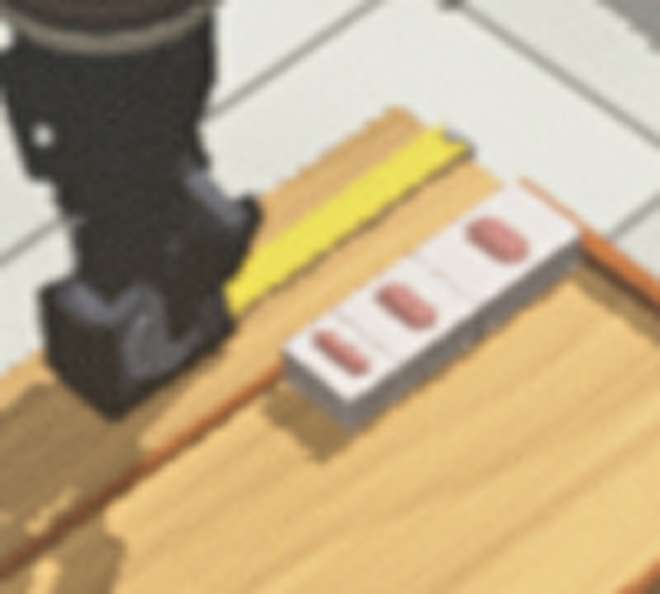

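The blade is drawn out and hooked at the left edge (455,140). The mouth corner is at about (230,322), and the row's end corners are at (285,352) and (348,402). I'll compare them numerically.

```bash
python3 - <<'E'
from h import *
S=lambda u,v,z: w2b(*ray("scene",205+(u+.5)/6.6-.5,185+(v+.5)/6.6-.5,z)[:2]*1000).round(1)
print("tile end top",S(285,352,.042),S(348,402,.042),"bottom",S(348,432,.02))
print("stop-side end",S(520,188,.042),S(582,232,.042))
print("blade at mouth near edge",S(232,316,.026),S(232,325,.0225),S(238,318,.0225), S(228,295,.026))
print("rear case bottom",S(115,418,.0225),S(45,362,.0225))
print("hook/edge",S(470,155,.022),S(398,108,.02),S(505,182,.02))
# predicted mouth corners for tcp by -7.8 with offsets
for off in(38.3,39.3,40.5):
  x,y=b2w(-73,-7.8+off); p=px("scene",[x/1000,y/1000,.0227]); print(off,((p-[205,185]+.5)*6.6-.5).round())
  x,y=b2w(-73,-7.8+off-76); p=px("scene",[x/1000,y/1000,.0227]); print("  rear",((p-[205,185]+.5)*6.6-.5).round())
E
```

```text
tile end top [-44.8  29. ] [-8.5 29.6] bottom [-10.5  31.1]
stop-side end [-43.4 160.2] [ -8.1 161.3]
blade at mouth near edge [-84.3  35. ] [-83.   33.7] [-84.2  38. ] [-94.   41.4]
rear case bottom [-78.7 -32.7] [-120.6  -34.2]
hook/edge [-84.7 171.6] [-127.8  169.9] [-64.4 172.7]
38.3 [242. 342.]
  rear [100. 443.]
39.3 [244. 341.]
  rear [102. 442.]
40.5 [247. 339.]
  rear [104. 440.]
```

```bash
g(){ grep -E "t_force|pos|width"|tr '\n' ' ';echo; }; python3 -m jog '[[[-1,0,0,0,0,0],[-2.8,0,0,0,0,0],[-2.8,0,0,0,0,0],[-2.8,0,0,0,0,0],[-2.8,0,0,0,0,0]]]'|g
python3 -m jog '[[[0,0,0.7,0,0,0],[0,0,1.4,0,0,0],[0,0,2,0,0,0],[0,0,2,0,0,0],[0,0,2,0,0,0]]]'|g
python3 -m jog '[[[0,0,0.6,0,0,0],[0,0,0.6,0,0,0],[0,0,0.6,0,0,0],[0,0,0.6,0,0,0],[0,0,0.6,0,0,0]]]'|g
python3 -m jog '[[[0,0,0.6,0,0,0],[0,0,0.6,0,0,0],[0,0,0.6,0,0,0],[0,0,0.6,0,0,0],[0,0,0.6,0,0,0]]]'|g
python3 - <<'E'
from h import *
st()
E
```

```text
tcp_pos: [0.4922, -0.0383, 0.0688] wrist_force: [0.0, 1.6, -4.3] grip_width: 0.462 
tcp_pos: [0.4922, -0.0383, 0.0668] wrist_force: [0.4, 1.6, -3.1] grip_width: 0.455 
tcp_pos: [0.4922, -0.0383, 0.0662] wrist_force: [-0.1, 1.3, -4.9] grip_width: 0.458 
tcp_pos: [0.4922, -0.0382, 0.0661] wrist_force: [-3.1, 4.5, 10.2] grip_width: 0.455 
t 69.4 w [492.2 -38.2  66.1] b [-93.1 -10.6] F [-3.1  4.5 10.2] g 38.7 63.1
```

```bash
g(){ grep -E "t_force|pos|width"|tr '\n' ' ';echo; }; python3 -m jog '[[[0,0,-0.4,0,0,0],[0,0,-0.4,0,0,0],[0,0,-0.4,0,0,0],[0,0,-0.4,0,0,0],[0,0,-0.4,0,0,0]]]' 95|g
python3 -m jog '[[[0,0,0,0,0,0],[0,0,-10,0,0,0],[0,0,-25,0,0,0],[0,0,-45,0,0,0],[0,0,-65,0,0,0]]]'|g
python3 -m jog '[[[0,10,-20,0,0,0],[0,40,-40,0,0,0],[0,80,-60,0,0,0],[0,120,-60,0,0,0],[0,150,-60,0,0,0]]]'|g
python3 - <<'E'
from h import *
st(); a=snap("scene")
for n in("scene","top"):
  if n=="top": b=snap("top","o_top.png")
  for k in["tape_center","tape_mouth","tape_hook","lock_pad","tape"]:print(k,[(x[0],x[1],w2b(x[1][0]*1000,x[1][1]*1000).round(1)) for x in look(k,n,2)])
A=cv2.resize(a[185:285,205:305],(500,500),interpolation=cv2.INTER_CUBIC)
B=cv2.resize(b[195:265,245:345],(800,560),interpolation=cv2.INTER_CUBIC)
cv2.imwrite("pics/o.png",A[:,:,::-1]);cv2.imwrite("pics/p.png",B[:,:,::-1])
E
```

```text
tcp_pos: [0.4922, -0.0383, 0.066] wrist_force: [0.4, -0.5, 0.9] grip_width: 0.623 
tcp_pos: [0.4924, -0.0383, 0.1327] wrist_force: [0.1, 0.9, 0.2] grip_width: 0.627 
tcp_pos: [0.6439, -0.0422, 0.1928] wrist_force: [0.0, -0.4, -0.8] grip_width: 0.627 
t 71.28 w [643.9 -42.2 192.8] b [ 58.6 -10.4] F [ 0.  -0.4 -0.8] g 53.3 0.0
tape_center [(0.57, [0.4933, -0.0338, 0.0519], array([-92.2,  -6.1]))]
tape_mouth [(0.83, [0.4914, 0.0045, 0.022], array([-95.1,  32.1]))]
tape_hook []
lock_pad [(0.55, [0.4911, -0.0233, 0.0956], array([-94.7,   4.3]))]
tape [(0.71, [0.4902, -0.0354, 0.0198], array([-95.2,  -7.8]))]
tape_center []
tape_mouth []
tape_hook []
lock_pad []
tape []
```

View pics/o.png

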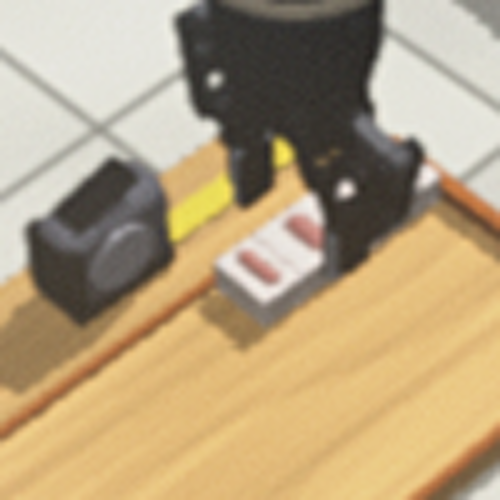

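The tape stands released on the ledge at crop (100,240), blade out to the left; the row end is at (240,290). That was my 14th and last picture. I'll clear the arm away and average the position readings.

```bash
python3 -m jog '[[[-40,0,-10,0,0,0],[-90,0,-20,0,0,0],[-145,0,-30,0,0,0],[-200,0,-30,0,0,0],[-250,0,-30,0,0,0]]]' 255 >/dev/null
python3 - <<'E'
from h import *
st()
C={"tape_center":(0,53),"tape_mouth":(38,20),"tape":(0,20),"lock_pad":(15,97),"tile5_center":(0,31),"tile1_center":(0,31),"hook_edge":(0,20),"lane_stop":(0,20)}
for n in("scene","top"):
  D={}
  for i in range(4):
    im=snap(n)
    for k in C:
      for x in look(k,n,3):
        bb=w2b(x[1][0]*1000,x[1][1]*1000)
        lim=dict(tile5_center=(-40,30,-20,60),tile1_center=(-40,110,0,150),hook_edge=(-110,150,-70,190),lane_stop=(-45,140,-10,180)).get(k,(-115,-40,-70,60))
        if lim[0]<bb[0]<lim[2] and lim[1]<bb[1]<lim[3]: D.setdefault(k,[]).append(bb)
  for k in D: print(n,k,np.mean(D[k],0).round(1),np.std(D[k],0).round(1),len(D[k]))
  cv2.imwrite("pics/q_%s.png"%n,im[:,:,::-1])
E
```

```text
t 72.5 w [ 635.4 -294.1  221.3] b [  56.9 -262.4] F [ 0.   0.1 -0. ] g 0.0 0.0
scene tape_center [-95.   -7.8] [1.1 0.9] 4
scene tape_mouth [-94.4  30.7] [1.1 1.4] 4
scene tape [-95.1  -7.9] [1.3 1.4] 5
scene lock_pad [-95.3   1.9] [2.1 5.3] 5
scene tile5_center [-28.4  42.4] [2.2 0.9] 4
scene tile1_center [-28.  133.3] [0.6 0.6] 4
scene hook_edge [-92.9 171.9] [0.7 0.8] 3
scene lane_stop [-28.9 163.5] [0.5 1.2] 4
top tape_center [-95.7  -7.4] [0.7 1.6] 4
top tape_mouth [-94.   29.7] [1.  0.8] 4
top lock_pad [-92.2   7.3] [1.2 1.5] 4
top tile5_center [-27.4  41.7] [0.1 1.2] 4
top tile1_center [-31.1 130.5] [0.5 1. ] 4
top hook_edge [-92.4 171.5] [1.7 0.4] 4
top lane_stop [-25.6 163.5] [2.2 1.2] 3
top tape [-91.6 -11.5] [1.2 1.1] 3
```

```bash
python3 - <<'E'
from h import *
def prof(n,bx,z,r):
  im=cv2.imread("pics/q_%s.png"%n).astype(np.float32)
  P=[px(n,np.append(b2w(bx,y)/1000,z)) for y in r]
  m=np.array(P,np.float32); return cv2.remap(im,m[None,:,0],m[None,:,1],cv2.INTER_LINEAR)[0]
r=np.arange(14,46,1.)
for n in("top","scene"):
  y=prof(n,-94,.023,r); t=prof(n,-18 if n=="top" else -15,.042,r)
  print(n,"yellow",[(int(a),int(q[1]-q[0])) for a,q in zip(r,y)])
  print(n,"tile blue",[(int(a),int(q[0])) for a,q in zip(r,t)])
  h=np.arange(160,184,1.);y=prof(n,-94,.021,h);print("hook",[(int(a),int(q[1]-q[0])) for a,q in zip(h,y)])
E
```

```text
top yellow [(14, -6), (15, -5), (16, -5), (17, -4), (18, -4), (19, -4), (20, -4), (21, -4), (22, -4), (23, -4), (24, -4), (25, 4), (26, 17), (27, 29), (28, 43), (29, 56), (30, 67), (31, 68), (32, 70), (33, 70), (34, 70), (35, 70), (36, 70), (37, 70), (38, 70), (39, 70), (40, 71), (41, 71), (42, 71), (43, 71), (44, 70), (45, 70)]
top tile blue [(14, 87), (15, 87), (16, 87), (17, 88), (18, 88), (19, 88), (20, 89), (21, 89), (22, 89), (23, 86), (24, 83), (25, 85), (26, 97), (27, 111), (28, 133), (29, 158), (30, 185), (31, 189), (32, 188), (33, 187), (34, 182), (35, 177), (36, 164), (37, 133), (38, 103), (39, 102), (40, 115), (41, 129), (42, 131), (43, 133), (44, 135), (45, 139)]
hook [(160, 68), (161, 67), (162, 67), (163, 59), (164, 47), (165, 36), (166, 20), (167, 5), (168, -8), (169, -5), (170, -3), (171, -1), (172, 0), (173, 1), (174, 2), (175, 2), (176, 2), (177, 3), (178, 3), (179, 4), (180, 4), (181, 4), (182, 4), (183, 4)]
scene yellow [(14, 2), (15, 2), (16, 3), (17, 3), (18, 3), (19, 3), (20, 4), (21, 4), (22, 4), (23, 3), (24, 3), (25, 3), (26, 3), (27, 4), (28, 4), (29, 4), (30, 5), (31, 4), (32, 2), (33, 1), (34, 3), (35, 12), (36, 23), (37, 35), (38, 54), (39, 75), (40, 92), (41, 109), (42, 115), (43, 121), (44, 127), (45, 129)]
scene tile blue [(14, 80), (15, 80), (16, 82), (17, 84), (18, 88), (19, 93), (20, 98), (21, 102), (22, 103), (23, 103), (24, 102), (25, 102), (26, 107), (27, 114), (28, 127), (29, 145), (30, 166), (31, 187), (32, 200), (33, 211), (34, 218), (35, 222), (36, 220), (37, 215), (38, 209), (39, 205), (40, 201), (41, 187), (42, 177), (43, 169), (44, 165), (45, 164)]
hook [(160, 126), (161, 126), (162, 126), (163, 126), (164, 125), (165, 120), (166, 112), (167, 103), (168, 94), (169, 83), (170, 71), (171, 59), (172, 48), (173, 38), (174, 24), (175, 12), (176, 10), (177, 8), (178, 6), (179, 5), (180, 5), (181, 6), (182, 8), (183, 9)]
```

Mouth at by = 27.5 against row end at 28.1 in the same top image, so it's level within a millimetre. Now to the lock, with closed fingertips.

```bash
python3 - <<'E'
from h import *
st();print(delta(*b2w(-93.1,6),150,YAW))
E
```

```text
t 76.1 w [ 635.7 -292.1  221. ] b [  57.2 -260.5] F [-0.3  0.1 -1.4] g 0.4 0.0
([266.7, -150.0, 71.0], [0.0001, 0.0, 0.0012])
```

```bash
python3 -m jog '[[[45,-25,5,0,0,0],[95,-54,20,0,0,0],[150,-84,40,0,0,0],[205,-115,55,0,0,0],[245,-138,71,0,0,0.0012]]]' >/dev/null; python3 -m jog '[[[15,-8,0,0,0,0],[20,-11,0,0,0,0],[20,-11,5,0,0,0],[20,-11,15,0,0,0],[20,-11,25,0,0,0]]]' >/dev/null;  python3 - <<'E'
from h import *
st();print(delta(*b2w(-93.1,6),112,YAW))
E
```

```text
t 77.35 w [493.9 -24.  124.2] b [-91.8   3.7] F [-0.6 -0.7  0.1] g -0.1 0.0
([2.3, -1.3, 12.2], [0.0, 0.0, -0.001])
```

```bash
g(){ grep -E "t_force|pos"|tr '\n' ' ';echo; }; python3 -m jog '[[[2,-1,4,0,0,0],[2,-1,8,0,0,0],[2,-1,12,0,0,0],[2,-1,12,0,0,0],[2,-1,12,0,0,0]]]' |g; python3 -m jog '[[[0,0,1,0,0,0],[0,0,2,0,0,0],[0,0,3,0,0,0],[0,0,3,0,0,0],[0,0,3,0,0,0]]]' |g; python3 -m jog '[[[0,0,0.5,0,0,0],[0,0,1,0,0,0],[0,0,1.5,0,0,0],[0,0,1.5,0,0,0],[0,0,1.5,0,0,0]]]' |g;python3 -m jog '[[[0,0,0.5,0,0,0],[0,0,1,0,0,0],[0,0,1,0,0,0],[0,0,1,0,0,0],[0,0,1,0,0,0]]]' |g; python3 - <<'E'
from h import *
st()
E
```

```text
tcp_pos: [0.4928, -0.0213, 0.1131] wrist_force: [1.1, 0.3, 0.0] 
tcp_pos: [0.4927, -0.0213, 0.11] wrist_force: [0.0, -0.3, 0.7] 
tcp_pos: [0.4927, -0.0213, 0.1085] wrist_force: [0.0, -0.2, 0.9] 
tcp_pos: [0.4927, -0.0213, 0.1075] wrist_force: [0.2, 1.5, 2.7] 
t 79.85 w [492.7 -21.3 107.5] b [-93.1   6.4] F [0.2 1.5 2.7] g -0.2 1.3
```

Contact at the predicted height. Pressing in small steps.

```bash
g(){ grep -E "t_force|pos"|tr '\n' ' ';echo; }; for i in 1; do python3 -m jog '[[[0,0,0.5,0,0,0],[0,0,1,0,0,0],[0,0,1,0,0,0],[0,0,1,0,0,0],[0,0,1,0,0,0]]]' |g; python3 -m jog '[[[0,0,0.5,0,0,0],[0,0,1,0,0,0],[0,0,1,0,0,0],[0,0,1,0,0,0],[0,0,1,0,0,0]]]' |g;  python3 -m jog '[[[0,0,0.5,0,0,0],[0,0,1,0,0,0],[0,0,1,0,0,0],[0,0,1,0,0,0],[0,0,1,0,0,0]]]' |g;done
```

```text
tcp_pos: [0.4927, -0.0213, 0.1065] wrist_force: [-0.2, 1.0, 1.2] 
tcp_pos: [0.4926, -0.0213, 0.1055] wrist_force: [-0.6, 1.3, 1.9] 
tcp_pos: [0.4927, -0.0213, 0.1045] wrist_force: [-0.1, 1.8, 2.1]
```

```bash
g(){ grep -E "t_force|pos"|tr '\n' ' ';echo; }; for i in 1; do python3 -m jog '[[[0,0,0.5,0,0,0],[0,0,1,0,0,0],[0,0,1,0,0,0],[0,0,1,0,0,0],[0,0,1,0,0,0]]]' |g; python3 -m jog '[[[0,0,0.5,0,0,0],[0,0,0.5,0,0,0],[0,0,0.5,0,0,0],[0,0,0.5,0,0,0],[0,0,0.5,0,0,0]]]' |g;  done
```

```text
tcp_pos: [0.4927, -0.0214, 0.1035] wrist_force: [0.2, 0.7, 1.8] 
tcp_pos: [0.4927, -0.0213, 0.1031] wrist_force: [-0.5, 1.8, 4.7]
```

```bash
g(){ grep -E "t_force|pos"|tr '\n' ' ';echo; }; for i in 1; do python3 -m jog '[[[0,0,0.4,0,0,0],[0,0,0.4,0,0,0],[0,0,0.4,0,0,0],[0,0,0.4,0,0,0],[0,0,0.4,0,0,0]]]' |g; done
```

```text
tcp_pos: [0.4927, -0.0213, 0.1029] wrist_force: [-1.9, 1.9, 11.8]
```

It bottomed out at 11.8 N. Retreating straight up, then verifying.

```bash
python3 -m jog '[[[0,0,-5,0,0,0],[0,0,-25,0,0,0],[0,0,-55,0,0,0],[0,0,-85,0,0,0],[0,0,-115,0,0,0]]]' >/dev/null; python3 -m jog '[[[-30,30,0,0,0,0],[-75,60,0,0,0,0],[-125,90,0,0,0,0],[-180,120,0,0,0,0],[-230,150,0,0,0,0]]]' >/dev/null; python3 -m jog '[[[-20,0,0,0,0,0],[-30,0,0,0,0,0],[-30,0,0,0,0,0],[-30,0,0,0,0,0],[-30,0,0,0,0,0]]]' >/dev/null
python3 - <<'E'
from h import *
st()
T=["tape_center","tape_mouth","tile1_center","tile3_center","tile5_center","lock_pad"]
for n in("scene","top"):
  snap(n,"r_%s.png"%n)
  for k in T: print(n,k,[(x[0],w2b(x[1][0]*1000,x[1][1]*1000).round(1).tolist(),x[1][2]) for x in look(k,n,4)])
def prof(n,bx,z,r,f="r"):
  im=cv2.imread("pics/%s_%s.png"%(f,n)).astype(np.float32)
  m=np.array([px(n,np.append(b2w(bx,y)/1000,z)) for y in r],np.float32); return cv2.remap(im,m[None,:,0],m[None,:,1],cv2.INTER_LINEAR)[0]
r=np.arange(20,36,1.)
print([int(q[1]-q[0]) for q in prof("top",-94,.023,r)],[int(q[0]) for q in prof("top",-18,.042,r)])
print([int(q[1]-q[0]) for q in prof("top",-94,.021,np.arange(160,172,1.))])
d=[cv2.absdiff(cv2.imread("pics/q_%s.png"%n),cv2.imread("pics/r_%s.png"%n)).max(2) for n in("scene","top")]
def box(n,i,b0,b1,z0,z1):
  p=np.array([px(n,np.append(b2w(*b)/1000,z)) for b in((b0[0],b0[1]),(b0[0],b1[1]),(b1[0],b0[1]),b1) for z in(z0,z1)]);a=p.min(0).astype(int);e=p.max(0).astype(int)+1
  s=d[i][a[1]:e[1],a[0]:e[0]];print(n,a,e,"max",s.max(),"n>30",(s>30).sum(),np.argwhere(s>30)[:12].tolist())
for i,n in enumerate(("scene","top")):
  box(n,i,(-50,25),(-5,160),.02,.045); box(n,i,(-115,-50),(-72,30),.02,.1)
E
```

```text
t 85.47 w [ 635.6 -284.2  217.9] b [  56.9 -252.6] F [ 0.  -0.  -0.2] g 0.2 0.0
scene tape_center [(0.6, [-92.9, -5.1], 0.0515)]
scene tape_mouth [(0.93, [-93.8, 30.9], 0.0221), (0.41, [-81.1, 532.6], 0.0064)]
scene tile1_center [(0.72, [216.8, -205.5], 0.0085), (0.7, [-25.8, 134.1], 0.0311)]
scene tile3_center [(0.83, [210.2, 111.4], 0.0114), (0.75, [207.7, 1.8], 0.014), (0.5, [-24.6, 82.6], 0.0321)]
scene tile5_center [(0.46, [-28.6, 39.9], 0.0304)]
scene lock_pad [(0.46, [-95.9, 6.9], 0.0912)]
top tape_center [(0.72, [-93.3, -7.4], 0.0562)]
top tape_mouth [(0.6, [-94.8, 30.7], 0.0202), (0.57, [94.4, -294.6], 0.0043)]
top tile1_center [(0.71, [-30.9, 133.9], 0.0308), (0.52, [219.6, -211.8], 0.0092), (0.43, [-75.9, 424.0], 0.0078), (0.17, [-25.0, 162.5], 0.0203)]
top tile3_center [(0.79, [-27.6, 79.8], 0.0339), (0.61, [204.3, 2.3], 0.0156), (0.55, [211.8, 113.5], 0.0129)]
top tile5_center []
top lock_pad [(0.45, [-96.1, 6.2], 0.0871)]
[-3, -4, -4, -4, -4, 4, 17, 29, 43, 56, 67, 68, 70, 70, 70, 70] [88, 89, 90, 86, 83, 85, 99, 113, 135, 159, 186, 190, 189, 188, 183, 178]
[69, 68, 67, 59, 47, 37, 21, 6, -7, -5, -4, -2]
scene [245 211] [294 253] max 9 n>30 0 []
scene [205 208] [242 254] max 70 n>30 26 [[8, 21], [8, 22], [8, 23], [9, 20], [9, 21], [9, 22], [9, 23], [9, 24], [10, 19], [10, 20], [10, 21], [14, 26]]
top [264 205] [315 223] max 7 n>30 0 []
top [311 228] [345 246] max 134 n>30 43 [[8, 27], [9, 27], [11, 6], [11, 7], [11, 8], [12, 1], [12, 2], [12, 6], [12, 7], [12, 8], [12, 9], [12, 10]]
```

Tiles, blade and mouth haven't moved. Only the rocker's pixels changed, and its pad height dropped from about 96 to 89 mm. Handing in.

```bash
python3 -c "
from plant import robot
print(robot.sign_off())"
```

```text
the job is handed in; nothing more can be done
None
```

I handed the job in: the three tiles present (60, 44 and 28 mm) stand touching in the lane from the end stop, and the tape stands hooked and locked with its mouth within about 1 mm of the row's end (132 mm row, about 142 mm from the hook edge).

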